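# Grip a control unit in the quick-slide vise and probe its two contacts

### The job

Slide the vise's moving jaw in until it grips the grey control unit squarely against the fixed jaw with no gap left. Then take the test probe from its wooden stand and, holding it square to the unit's sloping panel, touch its tip for a moment first on the round brass contact and then on the brass bar contact. Put the probe back upright in its stand, leave the unit gripped, and do not disturb the other things on the bench.

Things in the scene. Friction and masses are not known exactly. Their poses are not given: they have to be found in the camera images.
- vise: Blue-green cast vise with dark steel bed, fixed on the bench, 160 x 300 mm, turned up to 17 degrees, on the left or right. Origin: bench surface under its middle; z up. The jaw slides along its y; fixed jaw at the +y end. Jaws 120 mm wide (x), tops at z = 110 mm. Bed top, where the unit stands, at z = 35 mm. A low fence behind the unit: inner face at x = +68 mm, top z = 52 mm.
- jaw (a joint): Moving jaw position in m: 0 fully open, growing towards the fixed jaw (vise +y). Its inner face is at vise y = -75 mm + value. Starts at 0 to 0.03; grips the 70 mm wide unit at 0.080 (its own limit is 0.092). Friction about 5 N, plus about 4 N once it pushes the unit; no spring, it stays where left.
- fixed_face (a point): Middle of the fixed jaw's steel inner face, at vise y = +75 mm, z = 85 mm.
- jaw_grip (a point): Grip point in the upright dark steel lug on top of the moving jaw, z = 140 mm; moves with the jaw. The lug is 24 mm thick along the vise's y, 44 mm along its x, and rises from the jaw's top (z = 110 mm) to z = 158 mm. Behind the jaw (-y) a screw boss with a crossbar sticks out at z = 72 mm.
- unit: Loose grey control unit, 110 (x) x 70 (y) x 69 mm, 0.8 kg, on the vise bed between the jaws, turned up to 8 degrees at first. Origin: centre of its underside; z up. Its front (-x, robot side) is 30 mm high; from there a panel with two brass contacts slopes up at 32 degrees to 69 mm at x = +8 mm; the rest is flat. Gripped, its origin is at vise y = +40 mm.
- contact_round: Round brass contact, 22 mm diameter, standing 6 mm proud of the sloping panel, at the unit's +y side. Origin: its centre on the panel surface; its z axis points straight out of the panel (32 degrees from vertical). Fixed to the unit.
- round_top (a point): Centre of the round contact's outer face, where the tip should touch.
- contact_bar: Brass bar contact, 34 mm long up the slope, 14 mm wide, 6 mm proud of the panel, at the unit's -y side, 34 mm from the round one. Origin: its centre on the panel surface; z straight out of the panel. Fixed to the unit.
- bar_top (a point): Centre of the bar contact's outer face, where the tip should touch.
- stand: Wooden block 100 x 100 x 90 mm fixed to the bench, with one upright through hole of 32 mm diameter in its middle. Origin: centre of its underside.
- probe: Loose test probe, 151 mm long, 0.12 kg. Origin: on its axis at the collar's underside, which rests on the stand's top; z from tip to handle. Black square handle 26 x 26 mm from z = 7 to 85 mm, flats facing its x and y; collar 56 mm wide, 7 mm thick; below it a 14 mm steel rod tapering to the tip at z = -60 mm. The rod stands in the stand's hole.
- probe_tip (a point): Tip of the probe, 60 mm below its origin along its axis.
- bottle: Green bottle, 60 mm diameter, 170 mm high; bystander. Origin under its centre.
- screwdriver: Screwdriver 190 mm long lying on the bench; bystander. Origin at its underside.
- hammer: Hammer 270 mm long lying on the bench; bystander. Origin at its underside.
- wrench: Wrench 180 mm long lying on the bench; bystander. Origin at its underside.
- tape: Paper-coloured tape roll, 90 mm diameter, 25 mm high; bystander. Origin under its centre.
- mug: White mug, 80 mm diameter, 90 mm high; bystander. Origin under its centre.
- gear: Steel disc, 70 mm diameter, 30 mm high; bystander. Origin under its centre.

How it is judged:
By the outcome, as a careful person would: the job done as asked, in the order asked, and still so for the second after the job is handed in, with the robot touching nothing.
It also fails if it takes over 72 s, if anything falls off the work surface, if the arm or the gripper's body presses on something with over 40 N, if the wrist force passes 120 N, or if a joint passes its speed limit or range.

### The arm

A 6-joint arm with a two-finger parallel gripper is mounted at the origin on the work surface. World frame = base frame: x ahead of the robot, y to its left, z up, the work surface at z = 0. Lengths are in m, angles in rad, forces in N, time in s.
With the tool pointing down it reaches from about 0.375 to 0.9 m from the base axis. Payload 3.1 kg.
Tool frame: the origin (TCP) lies at the very end of the fingers, on their centre line; the grasp point (between the pads) lies 19 mm behind it; z points along the fingers, y is the direction in which the jaws open and shut (so a half turn about z gives the same grasp; the last joint's range is limited). The gripper opens to 87 mm and grips with 3 to 60 N. Pads are 19 mm wide; open, the fingers measure 117 mm over their backs; the gripper's body (75 mm by 190 mm) begins 51 mm behind the grasp point.
Start: joints at [-1.377, 0.527, 1.433, -0, 1.181, -0.178], TCP at [0.228, -0.582, 0.223] pointing down, gripper open.
Joint ranges: [-3.08, 3.08], [-0.75, 2.2], [0.22, 2.44], [-1.43, 4.57], [0, 2.65], [-2.85, 2.85]. Speed limits (rad/s): [2.79, 2.79, 3.14, 3.14, 3.14, 3.14].

### API

Orientations are given as a unit quaternion [x, y, z, w].
In Python, from rig import robot gives the robot as it stands. The module is installed in compiled form; this text tells all that it offers.
- The arm moves only by the tool send_rows, never from a script. Its argument "deltas" is a list of rows, each an object of numbers: "tx", "ty", "tz": the shift along the tool's x, y, z in cm; "rx", "ry", "rz": the turn, a rotation vector about the tool's x, y, z in rad. A call has 1 to 5 rows; each row is the pose to reach, as a shift and turn from the pose commanded when the call began, along the tool's axes at that moment; what a row does not reach only later rows make up. A row lasts 1/12 s, in which the tool goes at most 41.7 mm and 7.16 degrees, less where a joint would pass 70% of its speed; a pose out of reach is approached as far as the arm can. A call with a gripper value outside its range is refused whole. "claw" is the finger opening in cm, from 0 to 8.7, set as the call begins (left out, the last holds). The fingers move at their own pace and stop on an object; "squeeze" is the grip in N (left out, the last holds). Time passes only in rows, so rows that repeat a pose let the fingers close. It gives the time, the measured TCP pose, the force and the opening at its end, in the units of the state.
- robot.get_obs(): the state, without advancing time (a new reading comes with each control period).
- robot.camera(name): name is "scene" or "top" or "wrist"; returns a dict with "color" (400x640x3 uint8, red, green, blue), "z_map" (400x640 float32, m along the optical axis (not along the pixel's ray), 0 where there is no reading), "intrinsics" (3x3 intrinsics, pixels), "distortion" ([k1, k2, p1, p2, k3] as OpenCV has them; the pictures are not rectified), "R" (3x3) and "t" (3): a world point X has camera coordinates R X + t; the wrist camera has in their place "tool_from_camera" (4x4, takes a point from camera to tool coordinates, whose origin is the TCP and whose axes are the flange's). Camera axes: x right, y down, z forward; pixel columns grow to the right and rows downward; lengths in m; the calibration is good to about 2 mm. A picture is of the moment at which its call begins: read the wrist's pose just before it.
- robot.hand_in(): hands the job in, once; it reports no verdict.
Trained networks look in the newest picture that a camera, given by its name, has taken for a name from the list of things; names that differ only in an ending like _2 or _b are one class to them, and where a whole thing is asked for, a point or a joint stands for the part that bears it (a point fixed in the world has none). Each returns a list of dicts, best first, with "p" (0 to 1); they miss things now and then, are a little off and sometimes report something else, mostly with a low value. They report only what shows in the picture. A call takes as long as a camera call.
- robot.outline_of(label, camera): "pixels" (400x640 bool, what is visible of it) and "xy" ([column, row] in pixels, amid what is visible of it).
- robot.tip_of(label, camera): "xy" ([column, row] in pixels: a listed point, or the origin of a listed thing).
The state is a dict: "time": time; "q": joint angles; "joint_velocities": joint speeds; "joint_torque": joint torques, N m; "position": TCP position; "tool_rot": TCP orientation; "ft_force": force on the tool from outside, world axes, zero at the start; "moment": the same for the moment, N m; "grip_width": finger opening in m.
Only numpy, scipy, OpenCV 4.12 (cv2) and the standard library are available. Lean on these libraries where they do the work, as an engineer would, in place of code of your own. Each camera call takes 0.05 s, during which the arm holds its last target.

## Working session

There is one attempt and no reset: what is moved stays moved. The work goes in short steps, Python scripts to look and compute and a tool call to move; the robot and the scene stay as the last step left them, time stands still between calls to the robot, and variables do not carry over. Pictures are saved under pics/ and viewed, and the job is handed in when it is done.

Besides the shell and the picture viewer there is one more tool, called after "Emit:" as name(argument=value, ...) on one line, values as JSON. send_rows: Moves the arm, as the interface text tells. Its arguments: {"type":"object","properties":{"deltas":{"type":"array","items":{"type":"object","properties":{"tx":{"type":"number"},"ty":{"type":"number"},"tz":{"type":"number"},"rx":{"type":"number"},"ry":{"type":"number"},"rz":{"type":"number"}}}},"claw":{"type":"number"},"squeeze":{"type":"number"}},"required":["deltas"]}

```bash
mkdir -p pics
cat > h.py <<'E'
import numpy as np, cv2
from rig import robot
from scipy.spatial.transform import Rotation as Ro
def cam(n):
    return robot.camera(n)
def save(c,name):
    cv2.imwrite('pics/'+name, cv2.cvtColor(c['color'],cv2.COLOR_RGB2BGR))
def ray(c,uv):
    p=cv2.undistortPoints(np.array(uv,float).reshape(-1,1,2),np.array(c['intrinsics']),np.array(c['distortion'])).reshape(-1,2)
    return np.c_[p,np.ones(len(p))]
def pose(c,obs=None):
    if 'R' in c: 
        R=np.array(c['R']);t=np.array(c['t']); return R.T,-R.T@t
    T=np.array(c['tool_from_camera']);Rt=Ro.from_quat(obs['tool_rot']).as_matrix()
    return Rt@T[:3,:3],Rt@T[:3,3]+np.array(obs['position'])
def at_depth(c,uv,z,obs=None):
    R,o=pose(c,obs); return (ray(c,uv)*np.array(z).reshape(-1,1))@R.T+o
def at_z(c,uv,h,obs=None):
    R,o=pose(c,obs); d=ray(c,uv)@R.T; return o+d*((h-o[2])/d[:,2])[:,None]
def cloud(c,mask=None,obs=None):
    z=c['z_map']; m=(z>0) if mask is None else (mask&(z>0))
    v,u=np.nonzero(m); return at_depth(c,np.c_[u,v],z[v,u],obs),np.c_[u,v]
E
python3 - <<'E'
from h import *
o=robot.get_obs(); print({k:np.round(v,3) for k,v in o.items()})
for n in ['scene','top']:
    c=cam(n); save(c,n+'0.png'); R,p=pose(c); print(n,p.round(3),R[:,2].round(3))
    for l in ['vise','jaw','unit','stand','probe','contact_round','contact_bar','bottle','screwdriver','hammer','wrench','tape','mug','gear']:
        r=robot.outline_of(l,n)
        for d in r[:2]:
            if d['p']>0.3:
                P,_=cloud(c,d['pixels']); print(l,round(d['p'],2),np.round(d['xy']),np.median(P,0).round(3) if len(P) else None,d['pixels'].sum(), P.min(0).round(3) if len(P) else '',P.max(0).round(3)if len(P) else '')
    for l in ['jaw_grip','fixed_face','round_top','bar_top','probe','probe_tip','vise','unit','stand']:
        r=robot.tip_of(l,n); print('tip',l,[(round(d['p'],2),np.round(d['xy'],1)) for d in r[:2]])
E
```

```text
{'time': np.float64(0.0), 'q': array([-1.377,  0.528,  1.434, -0.   ,  1.181, -0.179]), 'joint_velocities': array([ 0.001,  0.001, -0.   , -0.001, -0.   ,  0.001]), 'joint_torque': array([-1.0000e-03, -4.4005e+01, -1.7659e+01,  6.3000e-02,  5.8000e-02,
       -0.0000e+00]), 'position': array([ 0.228, -0.581,  0.222]), 'tool_rot': array([ 0.983,  0.185, -0.   , -0.001]), 'ft_force': array([ 0.075,  0.632, -0.463]), 'moment': array([ 0.025, -0.015, -0.013]), 'grip_width': np.float64(0.087)}
scene [1.333 0.936 0.921] [-0.533 -0.636 -0.559]
vise 0.81 [338. 258.] [0.631 0.207 0.062] 5031 [ 0.434 -0.15  -0.004] [0.692 0.279 0.163]
jaw 0.84 [319. 219.] [0.603 0.065 0.107] 1281 [ 0.416 -0.15  -0.003] [0.645 0.118 0.163]
unit 0.95 [334. 239.] [0.629 0.148 0.096] 912 [0.536 0.104 0.035] [0.645 0.182 0.112]
unit 0.44 [353. 204.] [ 0.388 -0.033  0.022] 164 [ 0.374 -0.085  0.007] [0.399 0.013 0.03 ]
stand 0.64 [267. 201.] [ 0.633 -0.142  0.065] 1383 [ 0.497 -0.36  -0.004] [ 0.669 -0.119  0.096]
probe 0.56 [264. 179.] [ 0.615 -0.171  0.128] 329 [ 0.581 -0.206  0.093] [ 0.637 -0.151  0.185]
bottle 
[... 2657 characters left out ...]
-0.003] [0.448 0.431 0.036]
tape 0.7 [376. 179.] [ 0.603 -0.177  0.102] 255 [ 0.579 -0.209  0.085] [ 0.633 -0.156  0.189]
mug 0.98 [452. 202.] [ 0.524 -0.446  0.035] 653 [ 0.484 -0.478 -0.004] [ 0.56  -0.374  0.1  ]
gear 0.81 [228. 264.] [0.339 0.281 0.03 ] 396 [ 0.306  0.248 -0.004] [0.371 0.326 0.04 ]
tip jaw_grip [(0.72, array([300.1, 179.1]))]
tip fixed_face [(0.73, array([251.4, 179.6]))]
tip round_top [(0.53, array([274.7, 193. ])), (0.38, array([264.5, 191.5]))]
tip bar_top [(0.43, array([277.5, 194.1]))]
tip probe [(0.74, array([371. , 178.8]))]
tip probe_tip []
tip vise [(0.91, array([277.8, 186.6]))]
tip unit [(0.61, array([275.2, 181.6]))]
tip stand [(0.92, array([372.1, 179.8]))]
```

View pics/top0.png

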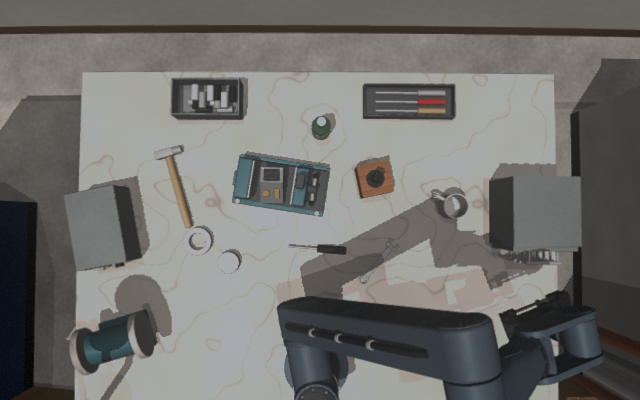

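View pics/scene0.png

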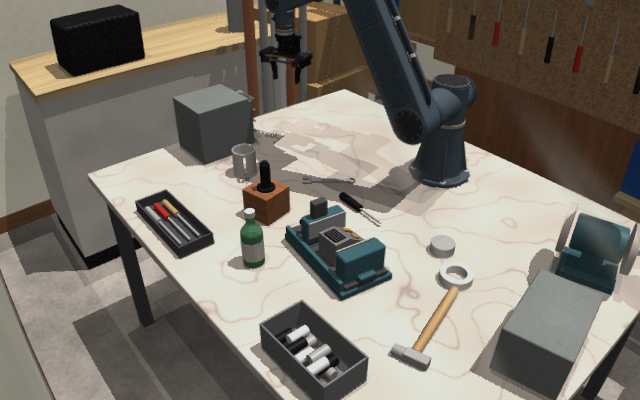

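Top view: vise at about (280,185), fixed jaw at left (+y), lug at (313,182), stand and probe at (375,178), bottle at (320,126). Next I'll fit the poses from the depth.

Run:
```python
from h import *
c=cam('top'); P,uv=cloud(c)
def rect(m,n):
    q=P[m][:,:2].astype(np.float32); r=cv2.minAreaRect(q*1000); print(n,m.sum(),np.round(r[0],1),np.round(r[1],1),round(r[2],2), P[m].mean(0).round(4))
reg=(P[:,0]>.48)&(P[:,0]<.7)&(P[:,1]>-.06)&(P[:,1]<.3)
rect(reg&(P[:,2]>.135),'lug')
rect(reg&(P[:,2]>.1)&(P[:,2]<.118)&(P[:,1]>.17),'fixedjaw')
rect(reg&(P[:,2]>.1)&(P[:,2]<.118)&(P[:,1]<.085),'movjaw')
rect(reg&(P[:,2]>.02)&(P[:,2]<.2),'all')
s=(P[:,0]>.5)&(P[:,0]<.7)&(P[:,1]>-.28)&(P[:,1]<-.1)
rect(s&(P[:,2]>.075)&(P[:,2]<.2),'stand')
rect(s&(P[:,2]>.15),'handle')
im=cv2.cvtColor(c['color'],cv2.COLOR_RGB2BGR)[130:230,220:410]
cv2.imwrite('pics/topcrop.png',cv2.resize(im,None,fx=4,fy=4,interpolation=cv2.INTER_CUBIC))
```

```text
lug 122 [593.5  48.8] [24.  43.5] 81.32 [0.5934 0.0485 0.1576]
fixedjaw 665 [603.4 210. ] [ 82.3 124.5] 82.0 [0.6046 0.2225 0.1093]
movjaw 416 [579.6  51.8] [ 44.1 119.8] 81.49 [0.5738 0.0524 0.1094]
all 4441 [589.8 118.4] [303.1 160.4] 81.39 [0.5887 0.1134 0.0709]
stand 1037 [ 606.9 -183.7] [100.1 100.8] 12.12 [ 0.6058 -0.1824  0.0995]
handle 86 [ 606.2 -182.6] [25.6 25.6] 72.41 [ 0.6054 -0.1816  0.1759]
```

View pics/topcrop.png

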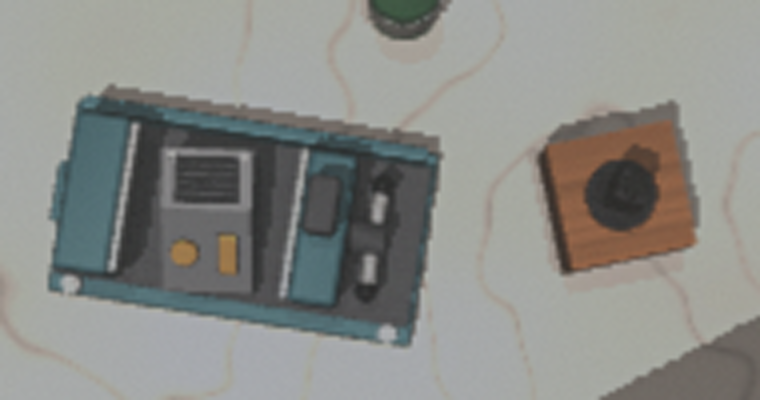

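Top crop: vise yaw is about -8.6°, lug at world (0.5935, 0.0488), stand hole and handle at about (0.606, -0.183). The handle flats are yawed about -17.6°. I'll move above the lug.

```bash
cat >> h.py <<'E'
def Rdown(yaw,tilt=0,axis=None):
    return Ro.from_euler('z',yaw,degrees=True)*Ro.from_euler('x',180,degrees=True)
def plan(p,R,o=None):
    o=o or robot.get_obs(); R0=Ro.from_quat(o['tool_rot'])
    d=R0.inv().apply(np.array(p)-o['position'])*100; rv=(R0.inv()*R).as_rotvec()
    print('t=%.2f'%o['time'],'d cm',d.round(2),'rv',rv.round(4),'| pos',np.round(o['position'],4),'F',np.round(o['ft_force'],1),'w',round(float(o['grip_width']),4))
E
python3 - <<'E'
from h import *
plan([.5935,.0488,.26],Rdown(-8.6))
E
```

```text
t=2.45 d cm [ 57.05 -45.43  -3.75] rv [0.     0.     0.5228] | pos [ 0.2276 -0.5821  0.2226] F [-0.8  0.2 -0.2] w 0.0869
```

Emit:
send_rows(deltas=[{"tx": 14, "ty": -11, "tz": -4, "rz": 0.12}, {"tx": 14, "ty": -11, "tz": -4, "rz": 0.24}, {"tx": 14, "ty": -11, "tz": -4, "rz": 0.36}, {"tx": 14, "ty": -11, "tz": -4, "rz": 0.48}, {"tx": 14, "ty": -11, "tz": -4, "rz": 0.522}], claw=6)

```text
schema error: expected keys tx, ty, tz, rx, ry, rz
```

Run:
```python
from h import *
plan([.5935,.0488,.26],Rdown(-8.6))
```

```text
t=2.45 d cm [ 57.05 -45.43  -3.75] rv [0.     0.     0.5228] | pos [ 0.2276 -0.5821  0.2226] F [-0.8  0.2 -0.2] w 0.0869
```

All six keys are required in each row.

Emit:
send_rows(deltas=[{"tx": 3.3, "ty": -2.5, "tz": -1, "rx": 0, "ry": 0, "rz": 0.12}, {"tx": 6.6, "ty": -5, "tz": -2, "rx": 0, "ry": 0, "rz": 0.24}, {"tx": 9.9, "ty": -7.5, "tz": -3, "rx": 0, "ry": 0, "rz": 0.36}, {"tx": 13, "ty": -10, "tz": -4, "rx": 0, "ry": 0, "rz": 0.48}, {"tx": 16, "ty": -12.6, "tz": -4, "rx": 0, "ry": 0, "rz": 0.523}], claw=6)

```text
time: 2.87
position: [0.332, -0.4065, 0.2645]
tool_rot: [0.997, -0.078, 0.001, 0.002]
ft_force: [0.8, -0.1, 0.4]
grip_width: 0.0634
```

Run:
```python
from h import *
plan([.5935,.0488,.26],Rdown(-8.6))
```

```text
t=2.87 d cm [ 18.76 -49.03   0.33] rv [ 0.0037 -0.003  -0.0057] | pos [ 0.332  -0.4065  0.2645] F [ 0.8 -0.1  0.4] w 0.0634
```

Emit:
send_rows(deltas=[{"tx": 1.45, "ty": -3.8, "tz": 0, "rx": 0, "ry": 0, "rz": 0}, {"tx": 2.9, "ty": -7.6, "tz": 0, "rx": 0, "ry": 0, "rz": 0}, {"tx": 4.35, "ty": -11.4, "tz": 0, "rx": 0, "ry": 0, "rz": 0}, {"tx": 5.8, "ty": -15.2, "tz": 0, "rx": 0, "ry": 0, "rz": 0}, {"tx": 7.25, "ty": -19, "tz": 0, "rx": 0, "ry": 0, "rz": 0}])

```text
time: 3.28
position: [0.4315, -0.2278, 0.2629]
tool_rot: [0.997, -0.075, 0.0, 0.0]
ft_force: [0.7, -0.5, -0.9]
grip_width: 0.0601
```

Emit:
send_rows(deltas=[{"tx": 1.45, "ty": -3.8, "tz": 0, "rx": 0, "ry": 0, "rz": 0}, {"tx": 2.9, "ty": -7.6, "tz": 0, "rx": 0, "ry": 0, "rz": 0}, {"tx": 4.35, "ty": -11.4, "tz": 0, "rx": 0, "ry": 0, "rz": 0}, {"tx": 5.8, "ty": -15.2, "tz": 0, "rx": 0, "ry": 0, "rz": 0}, {"tx": 7.25, "ty": -19, "tz": 0, "rx": 0, "ry": 0, "rz": 0}])

```text
time: 3.7
position: [0.5316, -0.0505, 0.2628]
tool_rot: [0.997, -0.075, 0.0, 0.0]
ft_force: [0.6, -1.1, -0.1]
grip_width: 0.0597
```

Emit:
send_rows(deltas=[{"tx": 1.45, "ty": -3.8, "tz": 0, "rx": 0, "ry": 0, "rz": 0}, {"tx": 2.9, "ty": -7.6, "tz": 0, "rx": 0, "ry": 0, "rz": 0}, {"tx": 4.2, "ty": -11, "tz": 0, "rx": 0, "ry": 0, "rz": 0}, {"tx": 4.2, "ty": -11, "tz": 0, "rx": 0, "ry": 0, "rz": 0}])

```text
time: 4.03
position: [0.5918, 0.0558, 0.2627]
tool_rot: [0.997, -0.072, 0.002, -0.002]
ft_force: [0.0, -0.1, 0.6]
grip_width: 0.0601
```

Run:
```python
from h import *
plan([.5935,.0488,.26],Rdown(-8.6))
o=robot.get_obs(); c=cam('wrist'); save(c,'w1.png')
P,uv=cloud(c,None,o)
m=(P[:,2]>.135)&(P[:,2]<.17)&(abs(P[:,0]-.59)<.05)&(abs(P[:,1]-.05)<.05)
if m.sum()>10: print(m.sum(),cv2.minAreaRect((P[m][:,:2]*1000).astype(np.float32)),P[m].mean(0))
```

```text
t=4.03 d cm [0.26 0.67 0.27] rv [-0.0034 -0.0034  0.0058] | pos [0.5918 0.0558 0.2627] F [ 0.  -0.1  0.6] w 0.0601
1409 ((596.241943359375, 51.157413482666016), (23.67599105834961, 44.50621795654297), 81.98456573486328) [0.59875798 0.05107416 0.15694309]
```

View pics/w1.png

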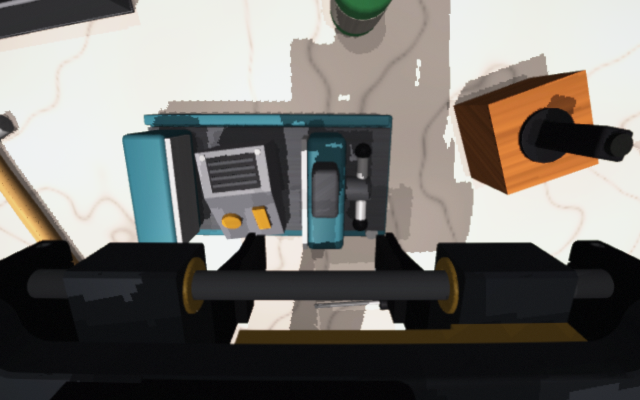

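Wrist view: lug at (325,190), unit turned slightly at (235,190), contacts at (232,222) round and (262,217) bar. The lug measures (0.596, 0.051), in line with the top view. I'll go down over it.

Run:
```python
from h import *
plan([.595,.050,.122],Rdown(-8.4))
```

```text
t=4.08 d cm [ 0.51  0.24 14.04] rv [-0.0005 -0.0011  0.0016] | pos [0.5901 0.0531 0.2624] F [ 0.1 -0.8 -0.8] w 0.0603
```

Emit:
send_rows(deltas=[{"tx": 0.5, "ty": 0.25, "tz": 2.5, "rx": 0, "ry": 0, "rz": 0}, {"tx": 0.5, "ty": 0.25, "tz": 6, "rx": 0, "ry": 0, "rz": 0}, {"tx": 0.5, "ty": 0.25, "tz": 9.5, "rx": 0, "ry": 0, "rz": 0}, {"tx": 0.5, "ty": 0.25, "tz": 12.5, "rx": 0, "ry": 0, "rz": 0}, {"tx": 0.5, "ty": 0.25, "tz": 14, "rx": 0, "ry": 0, "rz": 0}])

```text
time: 4.5
position: [0.5903, 0.0457, 0.1188]
tool_rot: [0.997, -0.076, -0.004, 0.0]
ft_force: [0.6, 0.1, -0.6]
grip_width: 0.0598
```

Emit:
send_rows(deltas=[{"tx": 0, "ty": 0, "tz": 0, "rx": 0, "ry": 0, "rz": 0}, {"tx": 0, "ty": 0, "tz": 0, "rx": 0, "ry": 0, "rz": 0}, {"tx": 0, "ty": 0, "tz": 0, "rx": 0, "ry": 0, "rz": 0}, {"tx": 0, "ty": 0, "tz": 0, "rx": 0, "ry": 0, "rz": 0}, {"tx": 0, "ty": 0, "tz": 0, "rx": 0, "ry": 0, "rz": 0}], claw=2, squeeze=35)

```text
time: 4.92
position: [0.5947, 0.0464, 0.1244]
tool_rot: [0.997, -0.075, 0.002, 0.0]
ft_force: [0.0, -0.2, 0.1]
grip_width: 0.0344
```

Run:
```python
from h import *
plan([.595,.050,.122],Rdown(-8.4))
o=robot.get_obs(); 
V=np.array([.5898,.1184]);y=np.array([.1497,.9887])
print('tcp vise y',(o['position'][:2]-V)@y)
c=cam('top');P,uv=cloud(c)
q=(P[:,:2]-V)
vy=q@y; vx=q@np.array([.9887,-.1497])
for a,b in [(-.055,-.03),(.0,.05)]:
    m=(abs(P[:,2]-.11)<.004)&(vx>a)&(vx<b)&(vy<.0)&(vy>-.1); print(m.sum(),np.sort(vy[m])[-5:] if m.any() else '')
m=(abs(P[:,2]-.11)<.004)&(vx>-.055)&(vx<0)&(vy>.02); print(np.sort(vy[m])[:5])
```

```text
t=4.92 d cm [-0.02 -0.36  0.24] rv [-0.0002 -0.0035 -0.0038] | pos [0.5947 0.0464 0.1244] F [ 0.  -0.2  0.1] w 0.0344
tcp vise y -0.07041028884437978
81 [-0.0471785  -0.0466463  -0.04598519 -0.04592786 -0.045383  ]
0 
[0.04289435 0.04938724 0.05158082 0.08235633 0.08236052]
```

Emit:
send_rows(deltas=[{"tx": 0, "ty": 0, "tz": 0, "rx": 0, "ry": 0, "rz": 0}, {"tx": 0, "ty": 0, "tz": 0, "rx": 0, "ry": 0, "rz": 0}, {"tx": 0, "ty": 0, "tz": 0, "rx": 0, "ry": 0, "rz": 0}, {"tx": 0, "ty": 0, "tz": 0, "rx": 0, "ry": 0, "rz": 0}])

```text
time: 5.3
position: [0.5949, 0.048, 0.1243]
tool_rot: [0.997, -0.075, 0.002, -0.001]
ft_force: [1.8, 4.6, 5.3]
grip_width: 0.0237
```

Run:
```python
from h import *
plan([.595,.050,.122],Rdown(-8.4))
```

```text
t=5.30 d cm [-0.02 -0.2   0.23] rv [-0.0023 -0.0037 -0.0038] | pos [0.5949 0.048  0.1243] F [1.8 4.6 5.3] w 0.0237
```

Emit:
send_rows(deltas=[{"tx": 0, "ty": -0.4, "tz": 0, "rx": 0, "ry": 0, "rz": 0}, {"tx": 0, "ty": -1, "tz": 0, "rx": 0, "ry": 0, "rz": 0}, {"tx": 0, "ty": -1.6, "tz": 0, "rx": 0, "ry": 0, "rz": 0}, {"tx": 0, "ty": -2.1, "tz": 0, "rx": 0, "ry": 0, "rz": 0}, {"tx": 0, "ty": -2.5, "tz": 0, "rx": 0, "ry": 0, "rz": 0}])

```text
time: 5.72
position: [0.5981, 0.0695, 0.1243]
tool_rot: [0.997, -0.075, 0.001, 0.002]
ft_force: [-1.1, -5.7, 6.4]
grip_width: 0.0237
```

Emit:
send_rows(deltas=[{"tx": 0, "ty": -0.4, "tz": 0, "rx": 0, "ry": 0, "rz": 0}, {"tx": 0, "ty": -0.8, "tz": 0, "rx": 0, "ry": 0, "rz": 0}, {"tx": 0, "ty": -1.2, "tz": 0, "rx": 0, "ry": 0, "rz": 0}, {"tx": 0, "ty": -1.6, "tz": 0, "rx": 0, "ry": 0, "rz": 0}, {"tx": 0, "ty": -1.8, "tz": 0, "rx": 0, "ry": 0, "rz": 0}])

```text
time: 6.13
position: [0.6007, 0.0866, 0.1243]
tool_rot: [0.997, -0.075, 0.001, 0.002]
ft_force: [-1.1, -7.8, 6.4]
grip_width: 0.024
```

```bash
cat > v.py <<'E'
from h import *
V=np.array([.5898,.1184]);Y=np.array([.1497,.9887]);X=np.array([.9887,-.1497])
def vy():
    o=robot.get_obs(); print('t',round(o['time'],2),'pos',np.round(o['position'],4),'vise xy',((o['position'][:2]-V)@X).round(4),((o['position'][:2]-V)@Y).round(4),'F along y',round(float(np.dot(o['ft_force'][:2],Y)),1),'x',round(float(np.dot(o['ft_force'][:2],X)),1),'w',o['grip_width'])
E
python3 - <<'E'
from v import *
vy()
c=cam('top');save(c,'top1.png')
im=cv2.cvtColor(c['color'],cv2.COLOR_RGB2BGR)[130:230,220:410]
cv2.imwrite('pics/topcrop1.png',cv2.resize(im,None,fx=4,fy=4,interpolation=cv2.INTER_CUBIC))
vy()
E
```

```text
t 6.13 pos [0.6007 0.0866 0.1243] vise xy 0.0155 -0.0298 F along y -7.9 x 0.1 w 0.02403733318513453
t 6.18 pos [0.6007 0.0869 0.1243] vise xy 0.0155 -0.0295 F along y -5.6 x -0.4 w 0.023737233976935807
```

View pics/topcrop1.png

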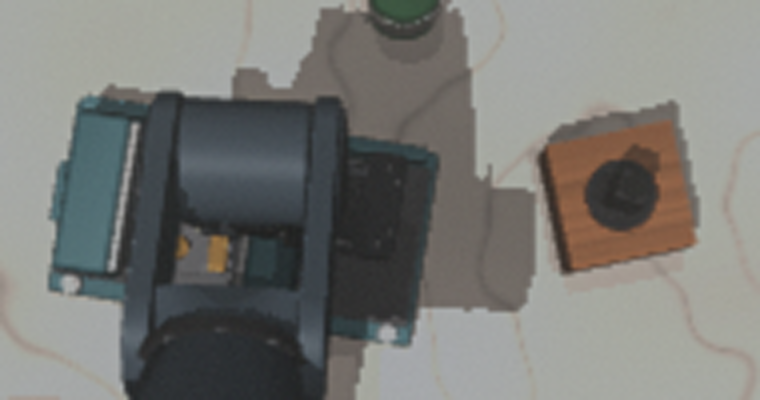

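The arm hides the jaw from above. Force is about 6–8 N, sliding, with about 11 mm left. I'll go slower.

Emit:
send_rows(deltas=[{"tx": 0, "ty": -0.2, "tz": 0, "rx": 0, "ry": 0, "rz": 0}, {"tx": 0, "ty": -0.4, "tz": 0, "rx": 0, "ry": 0, "rz": 0}, {"tx": 0, "ty": -0.6, "tz": 0, "rx": 0, "ry": 0, "rz": 0}, {"tx": 0, "ty": -0.75, "tz": 0, "rx": 0, "ry": 0, "rz": 0}, {"tx": 0, "ty": -0.85, "tz": 0, "rx": 0, "ry": 0, "rz": 0}])

```text
time: 6.6
position: [0.6018, 0.0939, 0.1242]
tool_rot: [0.997, -0.074, 0.001, 0.003]
ft_force: [-2.9, -10.1, 6.3]
grip_width: 0.0236
```

Emit:
send_rows(deltas=[{"tx": 0, "ty": -0.05, "tz": 0, "rx": 0, "ry": 0, "rz": 0}, {"tx": 0, "ty": -0.1, "tz": 0, "rx": 0, "ry": 0, "rz": 0}])

```text
time: 6.77
position: [0.6019, 0.0948, 0.1243]
tool_rot: [0.997, -0.075, 0.001, 0.003]
ft_force: [-2.3, -10.0, 6.9]
grip_width: 0.0239
```

Emit:
send_rows(deltas=[{"tx": 0, "ty": -0.05, "tz": 0, "rx": 0, "ry": 0, "rz": 0}, {"tx": 0, "ty": -0.1, "tz": 0, "rx": 0, "ry": 0, "rz": 0}])

```text
time: 6.93
position: [0.6021, 0.0957, 0.1243]
tool_rot: [0.997, -0.075, 0.001, 0.003]
ft_force: [-2.4, -10.8, 5.7]
grip_width: 0.0237
```

Run:
```python
from v import *
vy()
```

```text
t 6.93 pos [0.6021 0.0957 0.1243] vise xy 0.0155 -0.0206 F along y -11.1 x -0.7 w 0.02369138168486312
```

Emit:
send_rows(deltas=[{"tx": 0, "ty": -0.05, "tz": 0, "rx": 0, "ry": 0, "rz": 0}, {"tx": 0, "ty": -0.1, "tz": 0, "rx": 0, "ry": 0, "rz": 0}])

```text
time: 7.1
position: [0.6022, 0.0967, 0.1243]
tool_rot: [0.997, -0.075, 0.001, 0.003]
ft_force: [-2.3, -10.0, 5.8]
grip_width: 0.0237
```

Emit:
send_rows(deltas=[{"tx": 0, "ty": -0.05, "tz": 0, "rx": 0, "ry": 0, "rz": 0}, {"tx": 0, "ty": -0.1, "tz": 0, "rx": 0, "ry": 0, "rz": 0}])

```text
time: 7.27
position: [0.6023, 0.0977, 0.1243]
tool_rot: [0.997, -0.075, 0.001, 0.003]
ft_force: [-2.5, -9.3, 6.2]
grip_width: 0.0239
```

Emit:
send_rows(deltas=[{"tx": 0, "ty": -0.05, "tz": 0, "rx": 0, "ry": 0, "rz": 0}, {"tx": 0, "ty": -0.1, "tz": 0, "rx": 0, "ry": 0, "rz": 0}])

```text
time: 7.43
position: [0.6025, 0.0987, 0.1243]
tool_rot: [0.997, -0.075, 0.001, 0.003]
ft_force: [-2.3, -11.0, 7.1]
grip_width: 0.0237
```

Emit:
send_rows(deltas=[{"tx": 0, "ty": -0.05, "tz": 0, "rx": 0, "ry": 0, "rz": 0}, {"tx": 0, "ty": -0.1, "tz": 0, "rx": 0, "ry": 0, "rz": 0}])

```text
time: 7.6
position: [0.6026, 0.0997, 0.1243]
tool_rot: [0.997, -0.075, 0.001, 0.003]
ft_force: [-1.6, -9.4, 7.0]
grip_width: 0.0236
```

Emit:
send_rows(deltas=[{"tx": 0, "ty": -0.05, "tz": 0, "rx": 0, "ry": 0, "rz": 0}, {"tx": 0, "ty": -0.1, "tz": 0, "rx": 0, "ry": 0, "rz": 0}])

```text
time: 7.77
position: [0.6028, 0.1006, 0.1243]
tool_rot: [0.997, -0.075, 0.001, 0.003]
ft_force: [-2.8, -10.1, 6.6]
grip_width: 0.0237
```

Emit:
send_rows(deltas=[{"tx": 0, "ty": -0.05, "tz": 0, "rx": 0, "ry": 0, "rz": 0}, {"tx": 0, "ty": -0.1, "tz": 0, "rx": 0, "ry": 0, "rz": 0}])

```text
time: 7.93
position: [0.6029, 0.1016, 0.1243]
tool_rot: [0.997, -0.075, 0.001, 0.003]
ft_force: [-2.9, -9.6, 6.9]
grip_width: 0.024
```

Run:
```python
from v import *
vy()
o=robot.get_obs();c=cam('wrist'); save(c,'w2.png'); s=cam('scene')
im=cv2.cvtColor(s['color'],cv2.COLOR_RGB2BGR)[170:320,250:420]
cv2.imwrite('pics/s2.png',cv2.resize(im,None,fx=4,fy=4,interpolation=cv2.INTER_CUBIC))
```

```text
t 7.93 pos [0.6029 0.1016 0.1243] vise xy 0.0155 -0.0146 F along y -9.9 x -1.4 w 0.02401287499083876
```

View pics/w2.png

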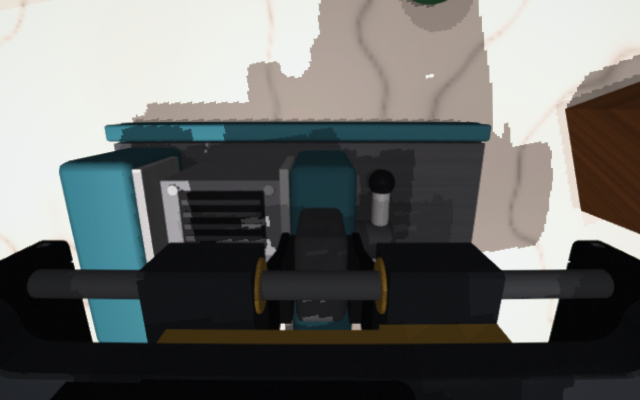

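View pics/s2.png

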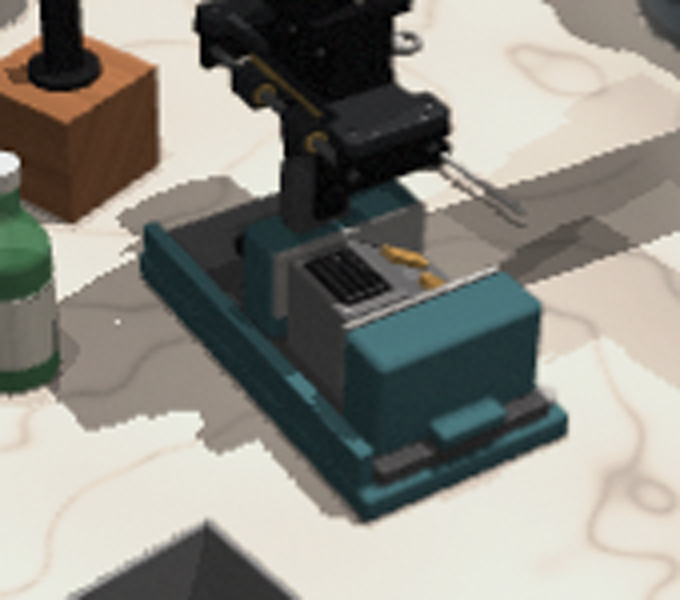

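Unit is square to the jaw now, with a small gap left at the fixed jaw (near column 165 in the wrist view). Continuing.

Emit:
send_rows(deltas=[{"tx": 0, "ty": -0.05, "tz": 0, "rx": 0, "ry": 0, "rz": 0}, {"tx": 0, "ty": -0.1, "tz": 0, "rx": 0, "ry": 0, "rz": 0}])

```text
time: 8.2
position: [0.6031, 0.1026, 0.1243]
tool_rot: [0.997, -0.075, 0.001, 0.003]
ft_force: [-2.3, -10.0, 5.3]
grip_width: 0.0236
```

Emit:
send_rows(deltas=[{"tx": 0, "ty": -0.05, "tz": 0, "rx": 0, "ry": 0, "rz": 0}, {"tx": 0, "ty": -0.1, "tz": 0, "rx": 0, "ry": 0, "rz": 0}])

```text
time: 8.37
position: [0.6033, 0.1036, 0.1243]
tool_rot: [0.997, -0.075, 0.001, 0.003]
ft_force: [-2.4, -10.5, 7.4]
grip_width: 0.0236
```

Emit:
send_rows(deltas=[{"tx": 0, "ty": -0.05, "tz": 0, "rx": 0, "ry": 0, "rz": 0}, {"tx": 0, "ty": -0.1, "tz": 0, "rx": 0, "ry": 0, "rz": 0}])

```text
time: 8.53
position: [0.6034, 0.1046, 0.1243]
tool_rot: [0.997, -0.075, 0.001, 0.003]
ft_force: [-2.0, -10.3, 6.9]
grip_width: 0.0237
```

Run:
```python
from v import *
vy()
```

```text
t 8.53 pos [0.6034 0.1046 0.1243] vise xy 0.0155 -0.0116 F along y -10.5 x -0.5 w 0.02367320399115718
```

Emit:
send_rows(deltas=[{"tx": 0, "ty": -0.05, "tz": 0, "rx": 0, "ry": 0, "rz": 0}, {"tx": 0, "ty": -0.1, "tz": 0, "rx": 0, "ry": 0, "rz": 0}])

```text
time: 8.7
position: [0.6036, 0.1056, 0.1243]
tool_rot: [0.997, -0.075, 0.001, 0.003]
ft_force: [-2.3, -10.8, 6.5]
grip_width: 0.0242
```

Emit:
send_rows(deltas=[{"tx": 0, "ty": -0.05, "tz": 0, "rx": 0, "ry": 0, "rz": 0}, {"tx": 0, "ty": -0.1, "tz": 0, "rx": 0, "ry": 0, "rz": 0}])

```text
time: 8.87
position: [0.6037, 0.1066, 0.1243]
tool_rot: [0.997, -0.075, 0.001, 0.003]
ft_force: [-2.5, -10.7, 5.9]
grip_width: 0.0238
```

Emit:
send_rows(deltas=[{"tx": 0, "ty": -0.05, "tz": 0, "rx": 0, "ry": 0, "rz": 0}, {"tx": 0, "ty": -0.1, "tz": 0, "rx": 0, "ry": 0, "rz": 0}])

```text
time: 9.03
position: [0.6038, 0.1076, 0.1243]
tool_rot: [0.997, -0.075, 0.001, 0.003]
ft_force: [-2.9, -9.8, 7.0]
grip_width: 0.0237
```

Run:
```python
from v import *
vy()
```

```text
t 9.03 pos [0.6038 0.1076 0.1243] vise xy 0.0155 -0.0086 F along y -10.1 x -1.4 w 0.023746485375929962
```

Run:
```python
from v import *
o=robot.get_obs();c=cam('wrist'); save(c,'w3.png')
im=cv2.cvtColor(c['color'],cv2.COLOR_RGB2BGR)[100:260,40:400]
cv2.imwrite('pics/w3c.png',cv2.resize(im,None,fx=2.2,fy=2.2))
P,uv=cloud(c,None,o); q=P[:,:2]-V; y=q@Y; x=q@X
# section at vise x 0.02..0.045 : heights vs y
for a,b in [(.01,.03),(.03,.05)]:
  m=(x>a)&(x<b)
  print(a,[(round(t*1000),round(float(np.median(P[m&(abs(y-t)<.001),2])*1000))) if (m&(abs(y-t)<.001)).sum()>3 else None for t in np.arange(-.04,.1,.002)])
```

```text
0.01 [(-40, 36), (-38, 71), (-36, 79), (-34, 79), (-32, 159), (-30, 157), (-28, 143), (-26, 145), (-24, 181), (-22, 159), (-20, 161), (-18, 158), (-16, 158), (-14, 158), (-12, 158), (-10, 158), (-8, 158), (-6, 158), (-4, 158), (-2, 159), (0, 158), (2, 157), (4, 161), (6, 153), (8, 179), (10, 144), (12, 145), (14, 157), (16, 105), (18, 105), (20, 105), (22, 105), (24, 105), (26, 106), (28, 106), (30, 107), (32, 107), (34, 106), (36, 107), (38, 107), (40, 107), (42, 106), (44, 107), (46, 107), (48, 107), (50, 107), (52, 107), (54, 106), (56, 107), (58, 106), (60, 107), (62, 107), (64, 106), (66, 107), (68, 107), (70, 200), (72, 200), (74, 106), (76, 105), (78, 105), (80, 105), (82, 105), (84, 105), (86, 106), (88, 109), (90, 109), (92, 109), (94, 109), (96, 110), (98, 110)]
0.03 [(-40, 226), (-38, 228), (-36, 229), (-34, 230), (-32, 229), (-30, 229), (-28, 226), (-26, 224), (-24, 218), (-22, 229), (-20, 228), (-18, 225), (-16, 224), (-14, 224), (-12, 224), (-10, 224), (-8, 223), (-6, 225), (-4, 224), (-2, 224), (0, 224), (2, 225), (4, 229), (6, 230), (8, 217), (10, 223), (12, 225), (14, 227), (16, 225), (18, 225), (20, 225), (22, 225), (24, 225), (26, 226), (28, 224), (30, 228), (32, 229), (34, 228), (36, 228), (38, 234), (40, 234), (42, 231), (44, 229), (46, 230), (48, 231), (50, 231), (52, 231), (54, 231), (56, 231), (58, 229), (60, 227), (62, 210), (64, 210), (66, 210), (68, 210), (70, 210), (72, 210), (74, 106), (76, 105), (78, 105), (80, 105), (82, 105), (84, 105), (86, 106), (88, 109), (90, 109), (92, 108), (94, 109), (96, 109), (98, 110)]
```

View pics/w3c.png

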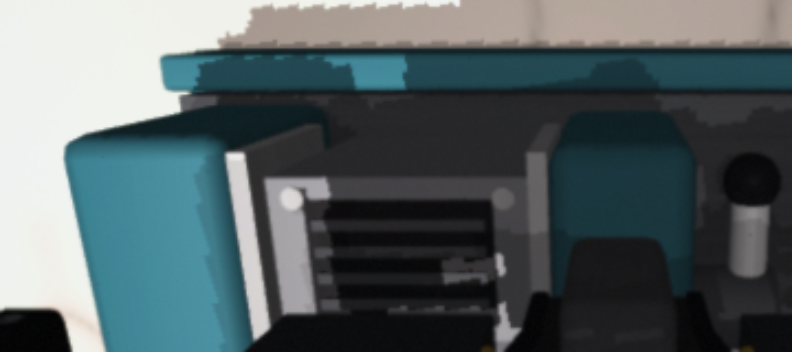

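Emit:
send_rows(deltas=[{"tx": 0, "ty": -0.05, "tz": 0, "rx": 0, "ry": 0, "rz": 0}, {"tx": 0, "ty": -0.1, "tz": 0, "rx": 0, "ry": 0, "rz": 0}])

```text
time: 9.25
position: [0.604, 0.1086, 0.1243]
tool_rot: [0.997, -0.075, 0.001, 0.003]
ft_force: [-2.2, -9.8, 7.3]
grip_width: 0.0241
```

Emit:
send_rows(deltas=[{"tx": 0, "ty": -0.05, "tz": 0, "rx": 0, "ry": 0, "rz": 0}, {"tx": 0, "ty": -0.1, "tz": 0, "rx": 0, "ry": 0, "rz": 0}])

```text
time: 9.42
position: [0.6041, 0.1095, 0.1243]
tool_rot: [0.997, -0.074, 0.001, 0.003]
ft_force: [-2.3, -12.3, 7.4]
grip_width: 0.0234
```

Emit:
send_rows(deltas=[{"tx": 0, "ty": -0.05, "tz": 0, "rx": 0, "ry": 0, "rz": 0}, {"tx": 0, "ty": -0.1, "tz": 0, "rx": 0, "ry": 0, "rz": 0}])

```text
time: 9.58
position: [0.6041, 0.1094, 0.1243]
tool_rot: [0.997, -0.074, 0.001, 0.004]
ft_force: [-2.0, -14.9, 5.6]
grip_width: 0.0238
```

Run:
```python
from v import *
vy()
```

```text
t 9.58 pos [0.6041 0.1094 0.1243] vise xy 0.0155 -0.0067 F along y -15.1 x 0.3 w 0.023816286438379356
```

Contact: the motion has stopped at y=0.1094 and the force is rising. I'll press a bit more to seat it.

Emit:
send_rows(deltas=[{"tx": 0, "ty": -0.1, "tz": 0, "rx": 0, "ry": 0, "rz": 0}, {"tx": 0, "ty": -0.2, "tz": 0, "rx": 0, "ry": 0, "rz": 0}, {"tx": 0, "ty": -0.2, "tz": 0, "rx": 0, "ry": 0, "rz": 0}])

```text
time: 9.83
position: [0.6041, 0.1094, 0.1242]
tool_rot: [0.997, -0.074, 0.0, 0.006]
ft_force: [-2.9, -18.5, 6.5]
grip_width: 0.024
```

Emit:
send_rows(deltas=[{"tx": 0, "ty": -0.1, "tz": 0, "rx": 0, "ry": 0, "rz": 0}, {"tx": 0, "ty": -0.2, "tz": 0, "rx": 0, "ry": 0, "rz": 0}, {"tx": 0, "ty": -0.2, "tz": 0, "rx": 0, "ry": 0, "rz": 0}])

```text
time: 10.08
position: [0.6041, 0.1095, 0.1241]
tool_rot: [0.997, -0.074, -0.0, 0.008]
ft_force: [-4.6, -23.0, 7.6]
grip_width: 0.0237
```

Emit:
send_rows(deltas=[{"tx": 0, "ty": 0.2, "tz": 0, "rx": 0, "ry": 0, "rz": 0}, {"tx": 0, "ty": 0.4, "tz": 0, "rx": 0, "ry": 0, "rz": 0}, {"tx": 0, "ty": 0.45, "tz": 0, "rx": 0, "ry": 0, "rz": 0}])

```text
time: 10.33
position: [0.6041, 0.1094, 0.1242]
tool_rot: [0.997, -0.074, 0.001, 0.003]
ft_force: [-2.1, -9.0, 5.8]
grip_width: 0.0237
```

Emit:
send_rows(deltas=[{"tx": 0, "ty": 0, "tz": 0, "rx": 0, "ry": 0, "rz": 0}, {"tx": 0, "ty": 0, "tz": 0, "rx": 0, "ry": 0, "rz": 0}, {"tx": 0, "ty": 0, "tz": 0, "rx": 0, "ry": 0, "rz": 0}, {"tx": 0, "ty": 0, "tz": 0, "rx": 0, "ry": 0, "rz": 0}], claw=5.5)

```text
time: 10.67
position: [0.6035, 0.1142, 0.1226]
tool_rot: [0.997, -0.075, -0.0, -0.0]
ft_force: [-0.8, -0.2, -0.1]
grip_width: 0.043
```

Run:
```python
from v import *
vy(); o=robot.get_obs(); p=o['position']
plan([p[0],p[1],.27],Rdown(-8.6))
```

```text
t 10.67 pos [0.6035 0.1142 0.1226] vise xy 0.0142 -0.0021 F along y -0.3 x -0.7 w 0.042987592681716584
t=10.67 d cm [ -0.    -0.   -14.74] rv [-0.0001  0.0002  0.0001] | pos [0.6035 0.1142 0.1226] F [-0.8 -0.2 -0.1] w 0.043
```

Emit:
send_rows(deltas=[{"tx": 0, "ty": 0, "tz": -3, "rx": 0, "ry": 0, "rz": 0}, {"tx": 0, "ty": 0, "tz": -6.5, "rx": 0, "ry": 0, "rz": 0}, {"tx": -2, "ty": 0, "tz": -10, "rx": 0, "ry": 0, "rz": 0}, {"tx": -4.5, "ty": 0.5, "tz": -13, "rx": 0, "ry": 0, "rz": 0}, {"tx": -7, "ty": 1, "tz": -15, "rx": 0, "ry": 0, "rz": 0}], claw=7)

```text
time: 11.08
position: [0.5336, 0.1151, 0.2753]
tool_rot: [0.997, -0.075, 0.002, -0.0]
ft_force: [0.5, -0.2, 0.7]
grip_width: 0.0684
```

Emit:
send_rows(deltas=[{"tx": 0, "ty": 0, "tz": 0, "rx": 0, "ry": 0, "rz": 0}, {"tx": 0, "ty": 0, "tz": 0, "rx": 0, "ry": 0, "rz": 0}, {"tx": 0, "ty": 0, "tz": 0, "rx": 0, "ry": 0, "rz": 0}])

```text
time: 11.33
position: [0.5331, 0.1148, 0.2722]
tool_rot: [0.997, -0.075, 0.0, -0.0]
ft_force: [-0.4, -1.0, -0.5]
grip_width: 0.0696
```

Run:
```python
from v import *
vy(); o=robot.get_obs();c=cam('wrist'); save(c,'w4.png'); o2=robot.get_obs(); print(np.abs(o['position']-o2['position']).max())
print(np.round(c['tool_from_camera'],3))
np.save('w4.npy',dict(c=c,o=o),allow_pickle=True)
R,p=pose(c,o)
for l in ['contact_round','contact_bar','unit']:
    for d in robot.outline_of(l,'wrist')[:2]:
        if d['p']>.3:
            P,uv=cloud(c,d['pixels'],o); print(l,round(d['p'],2),np.round(d['xy'],1),d['pixels'].sum(),np.median(P,0).round(4) if len(P) else '')
for l in ['round_top','bar_top','probe','unit']:
    print(l,[(round(d['p'],2),np.round(d['xy'],1)) for d in robot.tip_of(l,'wrist')[:2]])
P,uv=cloud(c,None,o); q=P[:,:2]-V; y=q@Y; x=q@X
m=(x>.015)&(x<.045)&(P[:,2]<.13)
print([(round(t*1000),round(float(np.median(P[m&(abs(y-t)<.001),2])*1000))) if (m&(abs(y-t)<.001)).sum()>3 else None for t in np.arange(-.04,.1,.002)])
```

```text
t 11.33 pos [0.5331 0.1148 0.2722] vise xy -0.0555 -0.012 F along y -1.1 x -0.2 w 0.06963812429088745
0.0006386505219751482
[[ 0.    -0.961 -0.276  0.076]
 [ 1.     0.     0.    -0.   ]
 [-0.    -0.276  0.961 -0.163]
 [ 0.     0.     0.     1.   ]]
contact_round 0.52 [248.4 156.3] 282 [0.5723 0.1888 0.091 ]
contact_bar 0.72 [239.1 322.6] 510 [0.3261 0.2626 0.03  ]
contact_bar 0.69 [276.8 151.9] 348 [0.5686 0.156  0.0922]
unit 0.84 [256.1 123. ] 6794 [0.6034 0.1692 0.1041]
round_top [(0.71, array([247., 156.])), (0.43, array([246. , 151.6]))]
bar_top [(0.72, array([276. , 154.8]))]
probe [(0.81, array([592.4,  63.3]))]
unit [(0.89, array([268.4, 127.2]))]
[(-40, 36), (-38, 36), (-36, 36), (-34, 35), (-32, 36), None, (-28, 106), (-26, 109), (-24, 110), (-22, 110), (-20, 111), (-18, 111), (-16, 110), (-14, 111), (-12, 110), (-10, 111), (-8, 111), (-6, 110), (-4, 110), (-2, 111), (0, 111), (2, 110), (4, 111), (6, 110), (8, 109), (10, 107), (12, 109), (14, 109), (16, 109), (18, 105), (20, 105), (22, 105), (24, 105), (26, 105), (28, 107), (30, 107), (32, 107), (34, 107), (36, 107), (38, 107), (40, 107), (42, 107), (44, 107), (46, 107), (48, 107), (50, 107), (52, 106), (54, 107), (56, 107), (58, 107), (60, 107), (62, 107), (64, 106), (66, 107), (68, 107), (70, 107), (72, 107), (74, 107), (76, 106), (78, 105), (80, 105), (82, 105), (84, 105), (86, 105), (88, 109), (90, 109), (92, 109), (94, 109), (96, 110), (98, 110)]
```

View pics/w4.png

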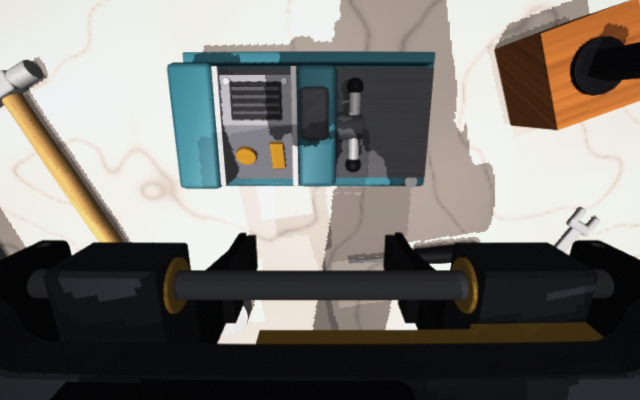

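Unit sits between both steel plates with no visible gap: plates at columns 222 and 296, contacts at (247,156) round and (277,153) bar. Now to the probe.

Run:
```python
from v import *
plan([.605,-.183,.265],Rdown(-17.6))
```

```text
t=11.73 d cm [11.56 28.34  0.67] rv [0.0003 0.0012 0.1568] | pos [0.5331 0.1145 0.2718] F [ 0.  -0.6 -0.9] w 0.0699
```

Emit:
send_rows(deltas=[{"tx": 1.4, "ty": 3.5, "tz": 0.1, "rx": 0, "ry": 0, "rz": 0.03}, {"tx": 2.9, "ty": 7.1, "tz": 0.2, "rx": 0, "ry": 0, "rz": 0.06}, {"tx": 4.4, "ty": 10.7, "tz": 0.3, "rx": 0, "ry": 0, "rz": 0.09}, {"tx": 5.9, "ty": 14.3, "tz": 0.4, "rx": 0, "ry": 0, "rz": 0.12}, {"tx": 7.3, "ty": 17.9, "tz": 0.5, "rx": 0, "ry": 0, "rz": 0.157}])

```text
time: 12.15
position: [0.5788, -0.0751, 0.2673]
tool_rot: [0.988, -0.154, 0.0, -0.0]
ft_force: [0.9, 0.4, 0.8]
grip_width: 0.0707
```

Run:
```python
from v import *
plan([.605,-.183,.265],Rdown(-17.6))
```

```text
t=12.15 d cm [5.77 9.49 0.23] rv [-0.0001 -0.0001 -0.0013] | pos [ 0.5788 -0.0751  0.2673] F [0.9 0.4 0.8] w 0.0707
```

Emit:
send_rows(deltas=[{"tx": 1.9, "ty": 3, "tz": 0, "rx": 0, "ry": 0, "rz": 0}, {"tx": 3.8, "ty": 6.3, "tz": 0, "rx": 0, "ry": 0, "rz": 0}, {"tx": 5.5, "ty": 9, "tz": 0, "rx": 0, "ry": 0, "rz": 0}, {"tx": 5.5, "ty": 9, "tz": 0, "rx": 0, "ry": 0, "rz": 0}, {"tx": 5.5, "ty": 9, "tz": 0, "rx": 0, "ry": 0, "rz": 0}])

```text
time: 12.57
position: [0.6037, -0.1779, 0.2667]
tool_rot: [0.988, -0.155, -0.0, -0.0]
ft_force: [-0.2, 0.3, 0.4]
grip_width: 0.0701
```

Run:
```python
from v import *
o=robot.get_obs();c=cam('wrist'); save(c,'w5.png')
P,uv=cloud(c,None,o)
def rect(m,n):
    r=cv2.minAreaRect((P[m][:,:2]*1000).astype(np.float32)); print(n,m.sum(),np.round(r[0],1),np.round(r[1],1),round(r[2],2), np.median(P[m],0).round(4))
s=(abs(P[:,0]-.606)<.035)&(abs(P[:,1]+.183)<.035)
rect(s&(P[:,2]>.172)&(P[:,2]<.185),'handle top'); rect(s&(P[:,2]>.1)&(P[:,2]<.185),'handle all')
s=(abs(P[:,0]-.606)<.08)&(abs(P[:,1]+.183)<.08)
rect(s&(abs(P[:,2]-.09)<.003),'stand')
c=cam('top'); save(c,'top2.png')
for l in ['contact_round','contact_bar','unit']:
    for d in robot.outline_of(l,'top')[:2]:
        if d['p']>.2:
            Q,uv=cloud(c,d['pixels']); print(l,round(d['p'],2),np.round(d['xy'],1),d['pixels'].sum(),np.median(Q,0).round(4) if len(Q) else '')
im=c['color'].astype(int); hsv=cv2.cvtColor(c['color'],cv2.COLOR_RGB2HSV)
m=(hsv[...,0]>10)&(hsv[...,0]<28)&(hsv[...,1]>100)&(hsv[...,2]>90); m[:150]=0;m[230:]=0;m[:,:245]=0;m[:,310:]=0
n,lab,st,ce=cv2.connectedComponentsWithStats(m.astype(np.uint8))
for i in range(1,n):
    if st[i,4]>8: print(st[i],ce[i],at_z(c,[ce[i]],.090))
cr=cv2.cvtColor(c['color'],cv2.COLOR_RGB2BGR)[130:230,220:410]
cv2.imwrite('pics/topcrop2.png',cv2.resize(cr,None,fx=4,fy=4,interpolation=cv2.INTER_CUBIC))
```

```text
handle top 934 [ 608.8 -180.2] [25.8 26.1] 72.82 [ 0.6108 -0.1808  0.1757]
handle all 1361 [ 607.3 -185.4] [36.7 26.5] 72.95 [ 0.6156 -0.1819  0.1747]
stand 6068 [ 609.1 -181.3] [100.4 100.2] 12.18 [ 0.6194 -0.1882  0.0902]
contact_round 0.66 [266.6 191. ] 42 [0.5655 0.1535 0.0904]
unit 0.97 [261.4 178.8] 788 [0.593  0.1676 0.1   ]
unit 0.21 [452.1 201.9] 683 [ 0.5253 -0.4457  0.0374]
[253 187   7   6  31] [256.25806452 189.61290323] [[0.56978528 0.18711375 0.09      ]]
[265 187   5  10  40] [266.8 191.4] [[0.56435575 0.15408851 0.09      ]]
```

View pics/w5.png

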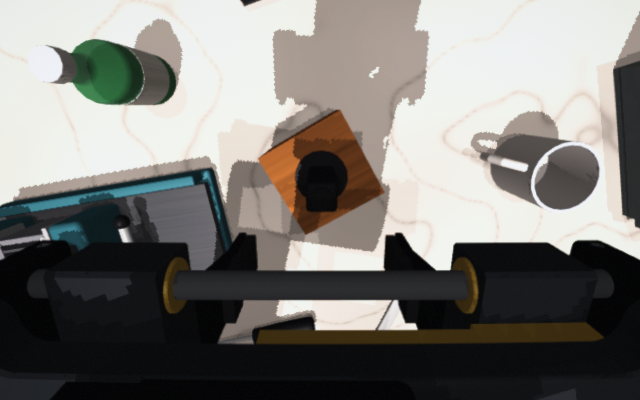

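View pics/topcrop2.png

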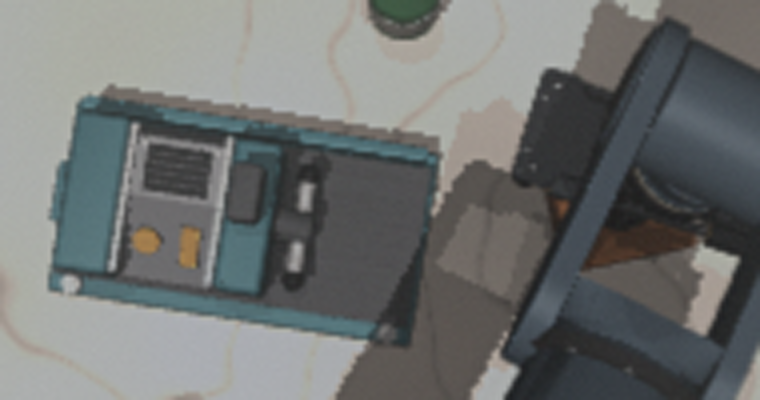

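Wrist view: handle at (322,190), collar on the stand, fingers clear of everything. Top view: the contacts are visible and the unit is tight between the jaws. I'll go down on the handle.

Run:
```python
from v import *
plan([.607,-.182,.122],Rdown(-17.4))
c=cam('top');P,uv=cloud(c)
reg=(P[:,0]>.5)&(P[:,0]<.7)&(P[:,1]>.03)&(P[:,1]<.16)
m=reg&(P[:,2]>.140)&(P[:,2]<.17); print(cv2.minAreaRect((P[m][:,:2]*1000).astype(np.float32)),m.sum())
```

```text
t=12.82 d cm [ 0.59  0.64 14.56] rv [-0.0003  0.0005 -0.0018] | pos [ 0.6033 -0.1742  0.2676] F [-0.3  0.3  0.4] w 0.0698
((602.9566040039062, 106.22675323486328), (24.306455612182617, 44.285831451416016), 81.26944732666016) 118
```

Emit:
send_rows(deltas=[{"tx": 0.5, "ty": 0.5, "tz": 2, "rx": 0, "ry": 0, "rz": 0}, {"tx": 0.7, "ty": 0.5, "tz": 5, "rx": 0, "ry": 0, "rz": 0}, {"tx": 0.7, "ty": 0.5, "tz": 8.5, "rx": 0, "ry": 0, "rz": 0}, {"tx": 0.7, "ty": 0.5, "tz": 12, "rx": 0, "ry": 0, "rz": 0}, {"tx": 0.7, "ty": 0.5, "tz": 14.5, "rx": 0, "ry": 0, "rz": 0}])

```text
time: 13.28
position: [0.6075, -0.1809, 0.1201]
tool_rot: [0.988, -0.152, -0.001, -0.0]
ft_force: [0.2, 0.4, -1.1]
grip_width: 0.0699
```

Emit:
send_rows(deltas=[{"tx": 0, "ty": 0, "tz": 0, "rx": 0, "ry": 0, "rz": 0}, {"tx": 0, "ty": 0, "tz": 0, "rx": 0, "ry": 0, "rz": 0}, {"tx": 0, "ty": 0, "tz": 0, "rx": 0, "ry": 0, "rz": 0}])

```text
time: 13.53
position: [0.6101, -0.1827, 0.1243]
tool_rot: [0.988, -0.153, 0.002, 0.0]
ft_force: [0.2, 0.1, -0.5]
grip_width: 0.07
```

Run:
```python
from v import *
plan([.6085,-.181,.122],Rdown(-17.4))
```

```text
t=13.53 d cm [-0.21 -0.11  0.23] rv [ 0.0005 -0.0032 -0.0027] | pos [ 0.6101 -0.1827  0.1243] F [ 0.2  0.1 -0.5] w 0.07
```

Emit:
send_rows(deltas=[{"tx": -0.15, "ty": -0.1, "tz": 0.15, "rx": 0, "ry": 0, "rz": 0}, {"tx": -0.15, "ty": -0.1, "tz": 0.15, "rx": 0, "ry": 0, "rz": 0}, {"tx": -0.15, "ty": -0.1, "tz": 0.15, "rx": 0, "ry": 0, "rz": 0}, {"tx": -0.15, "ty": -0.1, "tz": 0.15, "rx": 0, "ry": 0, "rz": 0}, {"tx": -0.15, "ty": -0.1, "tz": 0.15, "rx": 0, "ry": 0, "rz": 0}], claw=2, squeeze=50)

```text
time: 13.95
position: [0.6079, -0.1814, 0.1218]
tool_rot: [0.988, -0.153, 0.001, 0.0]
ft_force: [0.5, -0.4, 0.3]
grip_width: 0.0441
```

Emit:
send_rows(deltas=[{"tx": 0, "ty": 0, "tz": 0, "rx": 0, "ry": 0, "rz": 0}, {"tx": 0, "ty": 0, "tz": 0, "rx": 0, "ry": 0, "rz": 0}, {"tx": 0, "ty": 0, "tz": 0, "rx": 0, "ry": 0, "rz": 0}, {"tx": 0, "ty": 0, "tz": 0, "rx": 0, "ry": 0, "rz": 0}, {"tx": 0, "ty": 0, "tz": 0, "rx": 0, "ry": 0, "rz": 0}])

```text
time: 14.37
position: [0.6077, -0.1811, 0.1211]
tool_rot: [0.988, -0.153, 0.0, -0.0]
ft_force: [-0.1, 0.3, 1.8]
grip_width: 0.0256
```

Run:
```python
from v import *
plan([.6085,-.181,.122],Rdown(-17.4)); o=robot.get_obs(); print(repr(np.round(o['position'],4)),np.round(o['tool_rot'],4),np.round(o['moment'],2))
```

```text
t=14.37 d cm [ 0.07 -0.04 -0.09] rv [-0.0002 -0.     -0.0036] | pos [ 0.6077 -0.1811  0.1211] F [-0.1  0.3  1.8] w 0.0256
array([ 0.6077, -0.1811,  0.1211]) [ 9.882e-01 -1.530e-01  0.000e+00 -1.000e-04] [ 0.12  0.04 -0.05]
```

Handle is held at TCP z=0.1211 (opening 25.6 mm), so the tip is 91.1 mm beyond the TCP. I'll lift it straight up.

Emit:
send_rows(deltas=[{"tx": 0, "ty": 0, "tz": -2, "rx": 0, "ry": 0, "rz": 0}, {"tx": 0, "ty": 0, "tz": -5, "rx": 0, "ry": 0, "rz": 0}, {"tx": 0, "ty": 0, "tz": -8.5, "rx": 0, "ry": 0, "rz": 0}, {"tx": 0, "ty": 0, "tz": -12, "rx": 0, "ry": 0, "rz": 0}, {"tx": 0, "ty": 0, "tz": -16, "rx": 0, "ry": 0, "rz": 0}])

```text
time: 14.78
position: [0.6063, -0.1807, 0.2808]
tool_rot: [0.988, -0.153, -0.002, -0.001]
ft_force: [0.2, -0.5, -2.0]
grip_width: 0.0255
```

```bash
cat >> v.py <<'E'
n=np.r_[-np.sin(np.radians(32))*X,np.cos(np.radians(32))]
RT=Ro.from_rotvec(-np.radians(32)*np.r_[Y,0])*Rdown(-8.6)
L=.0911
def tipto(t,Rm=RT): 
    Rm_=Rm; plan(np.array(t)-L*Rm_.apply([0,0,1]),Rm_)
def tipnow():
    o=robot.get_obs(); R0=Ro.from_quat(o['tool_rot']); z=R0.apply([0,0,1]); print('tip',(o['position']+L*z).round(4),'ang from n deg',np.degrees(np.arccos(-z@n)).round(2))
RD=np.array([.5723,.1888,.091]);BA=np.array([.5686,.156,.0922])
E
python3 - <<'E'
from v import *
print(n,-RT.apply([0,0,1])); tipto(RD+.06*n+[0,0,.06])
s=cam('scene')
im=cv2.cvtColor(s['color'],cv2.COLOR_RGB2BGR)[100:300,180:420]
cv2.imwrite('pics/s3.png',cv2.resize(im,None,fx=3,fy=3,interpolation=cv2.INTER_CUBIC))
E
```

```text
[-0.52393118  0.07932891  0.8480481 ] [-0.52393291  0.07932918  0.8480573 ]
t=14.78 d cm [-22.33 -32.94   0.28] rv [ 0.0431  0.5614 -0.1533] | pos [ 0.6063 -0.1807  0.2808] F [ 0.2 -0.5 -2. ] w 0.0255
```

View pics/s3.png

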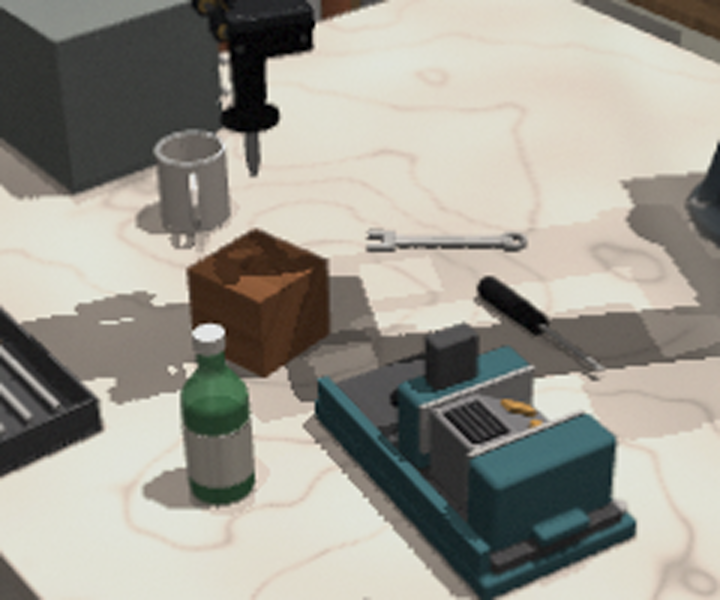

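The probe hangs straight in the gripper (tip at crop (253,170)), and the unit is clamped. Moving over while tilting.

Emit:
send_rows(deltas=[{"tx": -2, "ty": -3, "tz": -0.2, "rx": 0.004, "ry": 0.05, "rz": -0.015}, {"tx": -4, "ty": -6, "tz": -0.4, "rx": 0.008, "ry": 0.1, "rz": -0.03}, {"tx": -6.2, "ty": -9.3, "tz": -0.6, "rx": 0.013, "ry": 0.16, "rz": -0.045}, {"tx": -8.5, "ty": -12.6, "tz": -0.8, "rx": 0.018, "ry": 0.22, "rz": -0.06}, {"tx": -10.7, "ty": -15.9, "tz": -1, "rx": 0.022, "ry": 0.28, "rz": -0.076}])

```text
time: 15.25
position: [0.5523, 0.004, 0.2907]
tool_rot: [0.983, -0.114, 0.141, 0.01]
ft_force: [1.5, 0.2, -1.7]
grip_width: 0.0258
```

Run:
```python
from v import *
tipto(RD+.06*n+[0,0,.06]); tipnow(); print(robot.get_obs()['q'].round(2))
```

```text
t=15.25 d cm [-10.21 -17.8   -1.54] rv [ 0.0217  0.2754 -0.0774] | pos [0.5523 0.004  0.2907] F [ 1.5  0.2 -1.7] w 0.0258
tip [ 0.5773 -0.0008  0.2033] ang from n deg 15.83
[-0.2   0.24  1.74  0.    0.88  1.6 ]
```

Emit:
send_rows(deltas=[{"tx": -2, "ty": -3.3, "tz": -0.3, "rx": 0.004, "ry": 0.055, "rz": -0.015}, {"tx": -4, "ty": -6.9, "tz": -0.6, "rx": 0.008, "ry": 0.11, "rz": -0.03}, {"tx": -6.1, "ty": -10.6, "tz": -0.9, "rx": 0.013, "ry": 0.165, "rz": -0.046}, {"tx": -8.2, "ty": -14.3, "tz": -1.2, "rx": 0.018, "ry": 0.22, "rz": -0.062}, {"tx": -10.2, "ty": -17.8, "tz": -1.5, "rx": 0.022, "ry": 0.275, "rz": -0.077}])

```text
time: 15.67
position: [0.4966, 0.1877, 0.2793]
tool_rot: [0.961, -0.074, 0.267, 0.021]
ft_force: [-0.0, -0.4, -1.9]
grip_width: 0.0258
```

Emit:
send_rows(deltas=[{"tx": 0, "ty": 0, "tz": 0, "rx": 0, "ry": 0, "rz": 0}, {"tx": 0, "ty": 0, "tz": 0, "rx": 0, "ry": 0, "rz": 0}])

```text
time: 15.83
position: [0.4968, 0.1875, 0.2788]
tool_rot: [0.961, -0.072, 0.265, 0.021]
ft_force: [0.4, 0.0, -1.0]
grip_width: 0.0258
```

Run:
```python
from v import *
tipto(RD+.02*n); tipnow(); print(robot.get_obs()['q'].round(2))
```

```text
t=15.83 d cm [-3.46 -1.29  8.83] rv [0.0026 0.02   0.0011] | pos [0.4968 0.1875 0.2788] F [ 0.4  0.  -1. ] w 0.0258
tip [0.5429 0.1803 0.2006] ang from n deg 1.18
[ 0.27  0.21  1.94 -0.43  0.54  2.32]
```

Emit:
send_rows(deltas=[{"tx": -0.8, "ty": -0.3, "tz": 2, "rx": 0, "ry": 0.02, "rz": 0}, {"tx": -1.6, "ty": -0.6, "tz": 4, "rx": 0.003, "ry": 0.02, "rz": 0}, {"tx": -2.4, "ty": -0.9, "tz": 6, "rx": 0.003, "ry": 0.02, "rz": 0}, {"tx": -3.1, "ty": -1.2, "tz": 7.9, "rx": 0.003, "ry": 0.02, "rz": 0}, {"tx": -3.5, "ty": -1.3, "tz": 8.8, "rx": 0.003, "ry": 0.02, "rz": 0}])

```text
time: 16.25
position: [0.517, 0.194, 0.1841]
tool_rot: [0.958, -0.076, 0.275, 0.022]
ft_force: [0.2, 0.5, -1.1]
grip_width: 0.0258
```

Emit:
send_rows(deltas=[{"tx": 0, "ty": 0, "tz": 0, "rx": 0, "ry": 0, "rz": 0}, {"tx": 0, "ty": 0, "tz": 0, "rx": 0, "ry": 0, "rz": 0}, {"tx": 0, "ty": 0, "tz": 0, "rx": 0, "ry": 0, "rz": 0}])

```text
time: 16.5
position: [0.5171, 0.195, 0.187]
tool_rot: [0.958, -0.075, 0.277, 0.021]
ft_force: [-0.5, 0.4, -1.0]
grip_width: 0.0256
```

Run:
```python
from v import *
tipto(RD); tipnow(); o=robot.get_obs();c=cam('wrist'); save(c,'w6.png')
s=cam('scene')
im=cv2.cvtColor(s['color'],cv2.COLOR_RGB2BGR)[190:290,290:410]
cv2.imwrite('pics/s4.png',cv2.resize(im,None,fx=6,fy=6,interpolation=cv2.INTER_CUBIC))
for nm,cc in [('scene',s)]:
  for l in ['probe_tip','round_top','bar_top']:
    print(nm,l,[(round(d['p'],2),np.round(d['xy'],1)) for d in robot.tip_of(l,nm)[:3]])
for P in (RD,BA): 
    R=np.array(s['R']);t=np.array(s['t']); print(cv2.projectPoints(P[None],cv2.Rodrigues(R)[0],t,np.array(s['intrinsics']),np.array(s['distortion']))[0].round(1))
```

```text
t=16.50 d cm [-0.39 -0.22  1.97] rv [ 0.0018 -0.0038 -0.0062] | pos [0.5171 0.195  0.187 ] F [-0.5  0.4 -1. ] w 0.0256
tip [0.5651 0.1876 0.11  ] ang from n deg 0.34
scene probe_tip [(0.96, array([362.5, 234.3]))]
scene round_top [(0.51, array([340.1, 260.2]))]
scene bar_top [(0.43, array([351.9, 233.6]))]
[[[359.3 241.7]]]
[[[351.7 234.8]]]
```

View pics/w6.png

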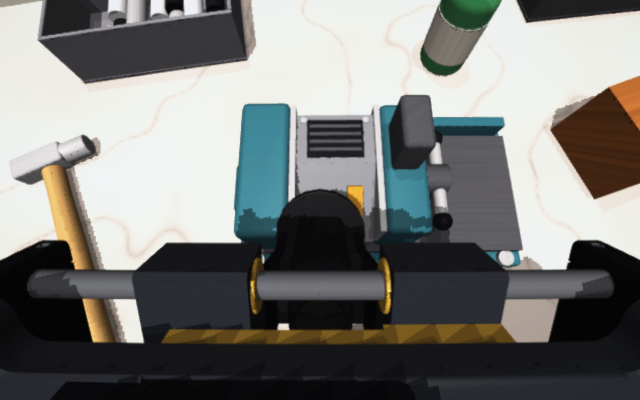

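View pics/s4.png

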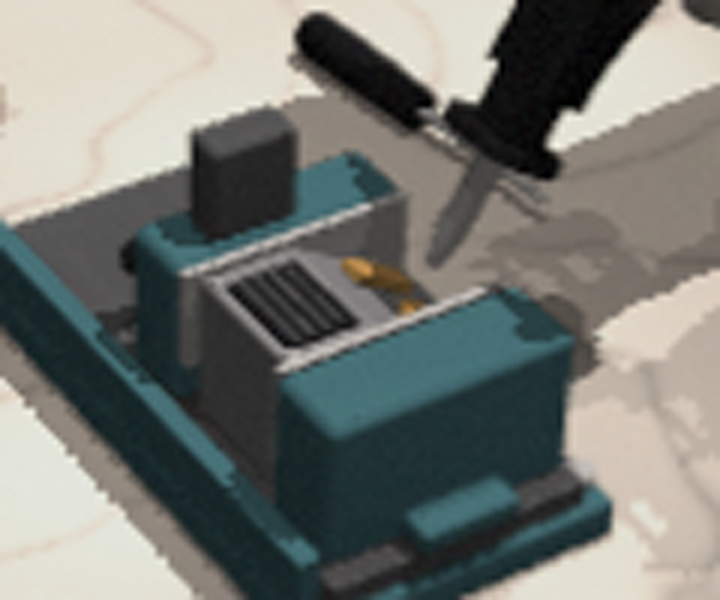

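Run:
```python
from v import *
s=cam('scene');R=np.array(s['R']);t=np.array(s['t'])
pr=lambda P:cv2.projectPoints(np.array(P)[None],cv2.Rodrigues(R)[0],t,np.array(s['intrinsics']),np.array(s['distortion']))[0].ravel().round(1)
o=robot.get_obs();z=Ro.from_quat(o['tool_rot']).apply([0,0,1]);tip=o['position']+L*z
print(pr(tip),pr(tip+[.003,0,0]),pr(tip+[0,.003,0]),pr(tip+[0,0,.003]),robot.tip_of('probe_tip','scene')[0])
tipto(RD+.003*n); tipto(RD)
```

```text
[361.8 234.6] [361. 235.] [362.7 235.1] [361.9 233.7] {'xy': [360.3, 234.3], 'p': 0.64}
t=16.85 d cm [-0.29 -0.13  1.73] rv [ 0.0007 -0.0037 -0.0044] | pos [0.5161 0.196  0.1869] F [ 0.9  0.6 -2. ] w 0.0258
t=16.85 d cm [-0.29 -0.13  2.03] rv [ 0.0007 -0.0037 -0.0044] | pos [0.5161 0.196  0.1869] F [ 0.9  0.6 -2. ] w 0.0258
```

Tip projection agrees with the scene detection within 1 px. Closing in on the round contact.

Emit:
send_rows(deltas=[{"tx": -0.2, "ty": -0.1, "tz": 0.4, "rx": 0, "ry": 0, "rz": 0}, {"tx": -0.3, "ty": -0.15, "tz": 0.9, "rx": 0, "ry": 0, "rz": 0}, {"tx": -0.3, "ty": -0.15, "tz": 1.3, "rx": 0, "ry": 0, "rz": 0}, {"tx": -0.3, "ty": -0.15, "tz": 1.5, "rx": 0, "ry": 0, "rz": 0}])

```text
time: 17.18
position: [0.5224, 0.1966, 0.1731]
tool_rot: [0.958, -0.074, 0.275, 0.02]
ft_force: [0.5, -0.7, -1.4]
grip_width: 0.0256
```

Emit:
send_rows(deltas=[{"tx": 0, "ty": 0, "tz": 0, "rx": 0, "ry": 0, "rz": 0}, {"tx": 0, "ty": 0, "tz": 0.1, "rx": 0, "ry": 0, "rz": 0}])

```text
time: 17.35
position: [0.5229, 0.1964, 0.1727]
tool_rot: [0.958, -0.074, 0.275, 0.02]
ft_force: [-0.1, -0.2, -1.9]
grip_width: 0.0255
```

Run:
```python
from v import *
tipto(RD); tipnow();o=robot.get_obs(); print('Fn',np.dot(o['ft_force'],n).round(2))
```

```text
t=17.35 d cm [-0.1   0.01  0.47] rv [ 0.0005  0.0001 -0.0042] | pos [0.5229 0.1964 0.1727] F [-0.1 -0.2 -1.9] w 0.0255
tip [0.5707 0.1891 0.0955] ang from n deg 0.24
Fn -1.6
```

Emit:
send_rows(deltas=[{"tx": -0.05, "ty": 0, "tz": 0.1, "rx": 0, "ry": 0, "rz": 0}, {"tx": -0.1, "ty": 0, "tz": 0.2, "rx": 0, "ry": 0, "rz": 0}])

```text
time: 17.52
position: [0.5235, 0.1962, 0.1713]
tool_rot: [0.959, -0.074, 0.274, 0.02]
ft_force: [-0.2, 0.0, -0.5]
grip_width: 0.0254
```

Emit:
send_rows(deltas=[{"tx": 0, "ty": 0, "tz": 0.05, "rx": 0, "ry": 0, "rz": 0}, {"tx": 0, "ty": 0, "tz": 0.1, "rx": 0, "ry": 0, "rz": 0}])

```text
time: 17.68
position: [0.5241, 0.1961, 0.1706]
tool_rot: [0.959, -0.074, 0.274, 0.02]
ft_force: [-1.7, -0.9, -1.3]
grip_width: 0.0258
```

Run:
```python
from v import *
tipto(RD); tipnow();o=robot.get_obs(); print('Fn',np.dot(o['ft_force'],n).round(2))
```

```text
t=17.68 d cm [-0.08  0.    0.22] rv [ 0.0002  0.0021 -0.0034] | pos [0.5241 0.1961 0.1706] F [-1.7 -0.9 -1.3] w 0.0258
tip [0.5716 0.1889 0.0932] ang from n deg 0.27
Fn -0.26
```

Emit:
send_rows(deltas=[{"tx": -0.05, "ty": 0, "tz": 0.07, "rx": 0, "ry": 0, "rz": 0}, {"tx": -0.05, "ty": 0, "tz": 0.1, "rx": 0, "ry": 0, "rz": 0}])

```text
time: 17.85
position: [0.5244, 0.196, 0.1698]
tool_rot: [0.959, -0.074, 0.273, 0.02]
ft_force: [0.5, 0.1, -1.5]
grip_width: 0.0254
```

Emit:
send_rows(deltas=[{"tx": 0, "ty": 0, "tz": 0.05, "rx": 0, "ry": 0, "rz": 0}, {"tx": 0, "ty": 0, "tz": 0.1, "rx": 0, "ry": 0, "rz": 0}])

```text
time: 18.02
position: [0.525, 0.196, 0.1692]
tool_rot: [0.959, -0.074, 0.273, 0.02]
ft_force: [0.2, 0.0, -0.9]
grip_width: 0.0262
```

Run:
```python
from v import *
tipto(RD); tipnow();o=robot.get_obs(); print('Fn',np.dot(o['ft_force'],n).round(2))
```

```text
t=18.02 d cm [-0.09  0.    0.05] rv [-0.      0.0032 -0.0032] | pos [0.525  0.196  0.1692] F [ 0.2  0.  -0.9] w 0.0262
tip [0.5725 0.1888 0.0917] ang from n deg 0.3
Fn -0.88
```

Emit:
send_rows(deltas=[{"tx": -0.02, "ty": 0, "tz": 0.05, "rx": 0, "ry": 0, "rz": 0}, {"tx": -0.05, "ty": 0, "tz": 0.1, "rx": 0, "ry": 0, "rz": 0}])

```text
time: 18.18
position: [0.5252, 0.196, 0.1689]
tool_rot: [0.959, -0.073, 0.273, 0.02]
ft_force: [-5.4, 0.5, 8.5]
grip_width: 0.0257
```

Emit:
send_rows(deltas=[{"tx": 0, "ty": 0, "tz": 0.05, "rx": 0, "ry": 0, "rz": 0}, {"tx": 0, "ty": 0, "tz": 0.1, "rx": 0, "ry": 0, "rz": 0}])

```text
time: 18.35
position: [0.5253, 0.1959, 0.1688]
tool_rot: [0.959, -0.073, 0.273, 0.02]
ft_force: [-9.6, 0.8, 13.5]
grip_width: 0.0257
```

Run:
```python
from v import *
tipto(RD); tipnow();o=robot.get_obs(); print('Fn',np.dot(o['ft_force'],n).round(2))
s=cam('scene')
im=cv2.cvtColor(s['color'],cv2.COLOR_RGB2BGR)[200:280,310:410]
cv2.imwrite('pics/s5.png',cv2.resize(im,None,fx=7,fy=7,interpolation=cv2.INTER_CUBIC))
```

```text
t=18.35 d cm [-0.09 -0.    0.01] rv [-0.0005  0.0033 -0.0027] | pos [0.5253 0.1959 0.1688] F [-9.6  0.8 13.5] w 0.0257
tip [0.5728 0.1888 0.0914] ang from n deg 0.31
Fn 16.56
```

View pics/s5.png

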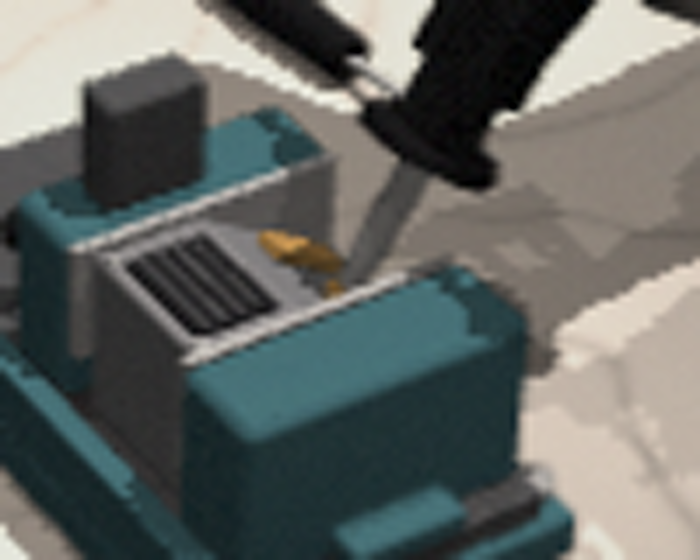

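Contact at the round face: normal force 16 N, tip (0.5728, 0.1888, 0.0914), at the expected height and 0.3° off square. In the crop the tip meets brass at about (345,287). Retracting and shifting to the bar.

Emit:
send_rows(deltas=[{"tx": 0, "ty": 0, "tz": -0.7, "rx": 0, "ry": 0, "rz": 0}, {"tx": 0, "ty": 0, "tz": -1.5, "rx": 0, "ry": 0, "rz": 0}, {"tx": 0, "ty": 0, "tz": -2.3, "rx": 0, "ry": 0, "rz": 0}, {"tx": 0, "ty": 1.2, "tz": -2.3, "rx": 0, "ry": 0, "rz": 0}, {"tx": 0, "ty": 2.6, "tz": -2.3, "rx": 0, "ry": 0, "rz": 0}])

```text
time: 18.82
position: [0.5104, 0.1726, 0.188]
tool_rot: [0.959, -0.073, 0.274, 0.019]
ft_force: [-0.2, -0.6, -1.7]
grip_width: 0.0258
```

Run:
```python
from v import *
B2=np.array([.5679,.1554,.0914])
tipto(B2+.005*n); tipto(B2); tipnow()
```

```text
t=18.82 d cm [-0.07  0.84  1.73] rv [-0.002   0.0027 -0.0017] | pos [0.5104 0.1726 0.188 ] F [-0.2 -0.6 -1.7] w 0.0258
t=18.82 d cm [-0.07  0.84  2.23] rv [-0.002   0.0027 -0.0017] | pos [0.5104 0.1726 0.188 ] F [-0.2 -0.6 -1.7] w 0.0258
tip [0.558  0.1656 0.1106] ang from n deg 0.31
```

Emit:
send_rows(deltas=[{"tx": 0, "ty": 0.8, "tz": 0, "rx": 0, "ry": 0, "rz": 0}, {"tx": 0, "ty": 0.8, "tz": 0.5, "rx": 0, "ry": 0, "rz": 0}, {"tx": -0.05, "ty": 0.8, "tz": 1, "rx": 0, "ry": 0, "rz": 0}, {"tx": -0.05, "ty": 0.8, "tz": 1.5, "rx": 0, "ry": 0, "rz": 0}, {"tx": -0.05, "ty": 0.8, "tz": 1.7, "rx": 0, "ry": 0, "rz": 0}])

```text
time: 19.23
position: [0.5175, 0.1624, 0.172]
tool_rot: [0.959, -0.074, 0.272, 0.02]
ft_force: [0.2, -0.4, -1.4]
grip_width: 0.026
```

Emit:
send_rows(deltas=[{"tx": 0, "ty": 0, "tz": 0, "rx": 0, "ry": 0, "rz": 0}, {"tx": 0, "ty": 0, "tz": 0, "rx": 0, "ry": 0, "rz": 0}])

```text
time: 19.4
position: [0.5172, 0.1627, 0.1724]
tool_rot: [0.959, -0.074, 0.273, 0.02]
ft_force: [1.4, -0.1, -1.7]
grip_width: 0.0259
```

Run:
```python
from v import *
B2=np.array([.5679,.1554,.0914])
tipto(B2); tipnow()
s=cam('scene')
im=cv2.cvtColor(s['color'],cv2.COLOR_RGB2BGR)[200:280,310:410]
cv2.imwrite('pics/s6.png',cv2.resize(im,None,fx=7,fy=7,interpolation=cv2.INTER_CUBIC))
```

```text
t=19.40 d cm [ 0.05 -0.04  0.47] rv [-0.0001  0.0047 -0.003 ] | pos [0.5172 0.1627 0.1724] F [ 1.4 -0.1 -1.7] w 0.0259
tip [0.5646 0.1555 0.095 ] ang from n deg 0.36
```

View pics/s6.png

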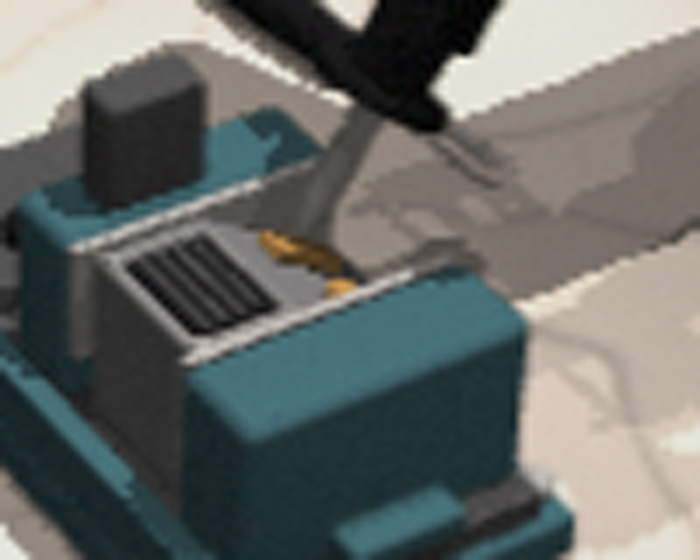

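The tip hangs just above the bar (bar at crop (300,250), tip at (315,235)), 4–5 mm to go.

Emit:
send_rows(deltas=[{"tx": 0.03, "ty": 0, "tz": 0.1, "rx": 0, "ry": 0.004, "rz": 0}, {"tx": 0.05, "ty": 0, "tz": 0.2, "rx": 0, "ry": 0.004, "rz": 0}, {"tx": 0.05, "ty": 0, "tz": 0.3, "rx": 0, "ry": 0.004, "rz": 0}])

```text
time: 19.7
position: [0.5192, 0.1626, 0.1705]
tool_rot: [0.958, -0.073, 0.275, 0.02]
ft_force: [0.9, -0.4, -1.3]
grip_width: 0.0258
```

Emit:
send_rows(deltas=[{"tx": 0, "ty": 0, "tz": 0.05, "rx": 0, "ry": 0, "rz": 0}, {"tx": 0, "ty": 0, "tz": 0.1, "rx": 0, "ry": 0, "rz": 0}])

```text
time: 19.87
position: [0.5199, 0.1624, 0.1697]
tool_rot: [0.959, -0.073, 0.274, 0.02]
ft_force: [-0.5, 0.3, -1.8]
grip_width: 0.0261
```

Emit:
send_rows(deltas=[{"tx": 0, "ty": 0, "tz": 0.05, "rx": 0, "ry": 0, "rz": 0}, {"tx": 0, "ty": 0, "tz": 0.1, "rx": 0, "ry": 0, "rz": 0}])

```text
time: 20.03
position: [0.5204, 0.1623, 0.1692]
tool_rot: [0.959, -0.073, 0.274, 0.02]
ft_force: [-3.8, 1.1, 4.7]
grip_width: 0.0257
```

Run:
```python
from v import *
B2=np.array([.5679,.1554,.0914])
tipto(B2); tipnow()
```

```text
t=20.03 d cm [-0.06 -0.03  0.03] rv [-0.0005  0.001  -0.0029] | pos [0.5204 0.1623 0.1692] F [-3.8  1.1  4.7] w 0.0257
tip [0.5681 0.1551 0.0919] ang from n deg 0.25
```

Touching. One small step to make it firm, then retract.

Emit:
send_rows(deltas=[{"tx": 0, "ty": 0, "tz": 0.1, "rx": 0, "ry": 0, "rz": 0}, {"tx": 0, "ty": 0, "tz": 0.1, "rx": 0, "ry": 0, "rz": 0}, {"tx": 0, "ty": 0, "tz": 0.1, "rx": 0, "ry": 0, "rz": 0}])

```text
time: 20.28
position: [0.5204, 0.1623, 0.1691]
tool_rot: [0.959, -0.073, 0.274, 0.02]
ft_force: [-6.4, 0.4, 6.9]
grip_width: 0.0255
```

Run:
```python
from v import *
tipnow();o=robot.get_obs(); print('Fn',np.dot(o['ft_force'],n).round(2))
s=cam('scene')
im=cv2.cvtColor(s['color'],cv2.COLOR_RGB2BGR)[200:280,310:410]
cv2.imwrite('pics/s7.png',cv2.resize(im,None,fx=7,fy=7,interpolation=cv2.INTER_CUBIC))
```

```text
tip [0.5681 0.1551 0.0918] ang from n deg 0.25
Fn 9.25
```

View pics/s7.png

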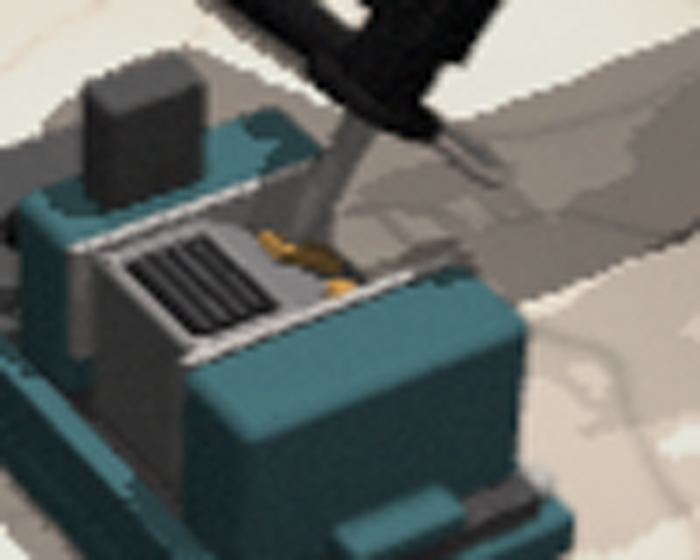

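The tip sits mid-bar (about (302,243)), 9 N normal. Retracting.

Emit:
send_rows(deltas=[{"tx": 0, "ty": 0, "tz": -0.8, "rx": 0, "ry": 0, "rz": 0}, {"tx": 0, "ty": 0, "tz": -2.5, "rx": 0, "ry": 0, "rz": 0}, {"tx": 1, "ty": 0, "tz": -5, "rx": 0, "ry": 0, "rz": 0}, {"tx": 3, "ty": 0, "tz": -8, "rx": 0, "ry": 0, "rz": 0}, {"tx": 5, "ty": 0, "tz": -11, "rx": 0, "ry": 0, "rz": 0}])

```text
time: 20.75
position: [0.5039, 0.1646, 0.2882]
tool_rot: [0.959, -0.073, 0.272, 0.02]
ft_force: [1.1, 0.2, -0.6]
grip_width: 0.0261
```

Run:
```python
from v import *
tipnow(); plan([.6077,-.1811,.30],Rdown(-17.6)); print(robot.get_obs()['q'].round(2))
```

```text
tip [0.5511 0.1575 0.2106] ang from n deg 0.44
t=20.75 d cm [13.82 32.61  7.06] rv [-0.0448 -0.551   0.1516] | pos [0.5039 0.1646 0.2882] F [ 1.1  0.2 -0.6] w 0.0261
[ 0.21  0.18  1.95 -0.38  0.52  2.22]
```

Emit:
send_rows(deltas=[{"tx": 1.4, "ty": 3.2, "tz": 0.7, "rx": -0.005, "ry": -0.055, "rz": 0.015}, {"tx": 2.8, "ty": 6.5, "tz": 1.4, "rx": -0.009, "ry": -0.11, "rz": 0.03}, {"tx": 4.2, "ty": 9.8, "tz": 2.1, "rx": -0.013, "ry": -0.165, "rz": 0.045}, {"tx": 5.6, "ty": 13.1, "tz": 2.8, "rx": -0.018, "ry": -0.22, "rz": 0.06}, {"tx": 7, "ty": 16.4, "tz": 3.5, "rx": -0.022, "ry": -0.275, "rz": 0.076}])

```text
time: 21.17
position: [0.5576, -0.0111, 0.2959]
tool_rot: [0.984, -0.115, 0.139, 0.009]
ft_force: [1.6, 0.3, -1.5]
grip_width: 0.026
```

Run:
```python
from v import *
tipnow(); plan([.6077,-.1811,.30],Rdown(-17.6))
```

```text
tip [ 0.5823 -0.0157  0.2083] ang from n deg 16.01
t=21.17 d cm [ 8.59 15.39  1.82] rv [-0.024  -0.2785  0.074 ] | pos [ 0.5576 -0.0111  0.2959] F [ 1.6  0.3 -1.5] w 0.026
```

Emit:
send_rows(deltas=[{"tx": 1.9, "ty": 3.4, "tz": 0.4, "rx": -0.006, "ry": -0.07, "rz": 0.018}, {"tx": 3.8, "ty": 6.8, "tz": 0.8, "rx": -0.012, "ry": -0.14, "rz": 0.037}, {"tx": 5.7, "ty": 10.2, "tz": 1.2, "rx": -0.018, "ry": -0.21, "rz": 0.055}, {"tx": 7.4, "ty": 13.3, "tz": 1.6, "rx": -0.024, "ry": -0.278, "rz": 0.074}, {"tx": 8.6, "ty": 15.4, "tz": 1.8, "rx": -0.024, "ry": -0.278, "rz": 0.074}])

```text
time: 21.58
position: [0.6104, -0.1846, 0.2991]
tool_rot: [0.988, -0.154, 0.001, 0.001]
ft_force: [1.1, -0.5, -0.5]
grip_width: 0.0259
```

Emit:
send_rows(deltas=[{"tx": 0, "ty": 0, "tz": 0, "rx": 0, "ry": 0, "rz": 0}, {"tx": 0, "ty": 0, "tz": 0, "rx": 0, "ry": 0, "rz": 0}, {"tx": 0, "ty": 0, "tz": 0, "rx": 0, "ry": 0, "rz": 0}])

```text
time: 21.83
position: [0.607, -0.1789, 0.2992]
tool_rot: [0.988, -0.153, 0.0, -0.0]
ft_force: [-1.4, -0.0, -1.8]
grip_width: 0.0257
```

Run:
```python
from v import *
tipnow(); plan([.6077,-.1811,.225],Rdown(-17.6))
for nm in ['wrist']:
    o=robot.get_obs();c=cam(nm);save(c,'w7.png')
    P,uv=cloud(c,None,o); s=(abs(P[:,0]-.606)<.09)&(abs(P[:,1]+.183)<.09)&(abs(P[:,2]-.09)<.004)
    if s.sum()>50: print(cv2.minAreaRect((P[s][:,:2]*1000).astype(np.float32)))
s=cam('scene')
im=cv2.cvtColor(s['color'],cv2.COLOR_RGB2BGR)[100:250,200:350]
cv2.imwrite('pics/s8.png',cv2.resize(im,None,fx=4,fy=4,interpolation=cv2.INTER_CUBIC))
```

```text
tip [ 0.6071 -0.1789  0.2081] ang from n deg 31.98
t=21.83 d cm [0.13 0.19 7.42] rv [-0.0002 -0.0004  0.0003] | pos [ 0.607  -0.1789  0.2992] F [-1.4 -0.  -1.8] w 0.0257
((609.185302734375, -181.09254455566406), (100.19998931884766, 100.57821655273438), 12.096704483032227)
```

View pics/s8.png

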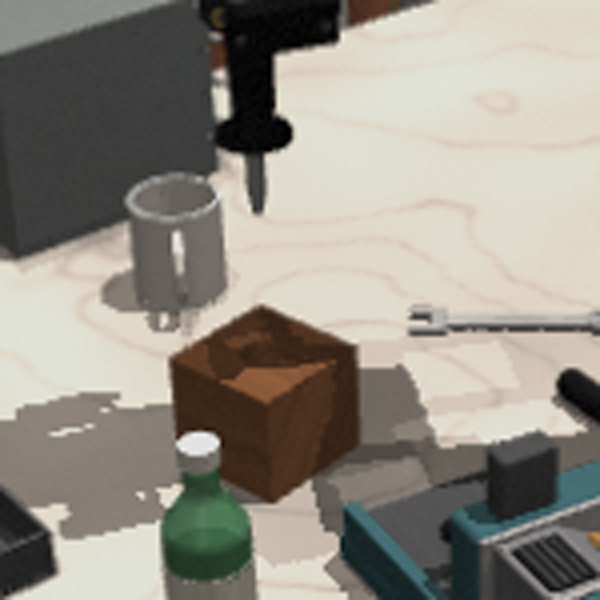

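View pics/w7.png

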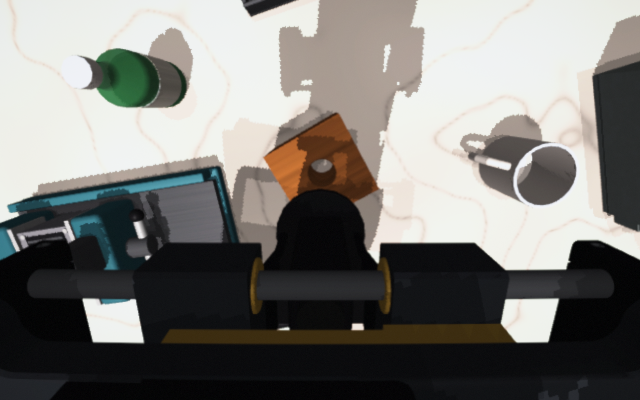

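Probe still straight in the gripper; stand centre (0.609, -0.181), with the hole at (322,168) in the wrist view. Lowering.

Emit:
send_rows(deltas=[{"tx": 0.15, "ty": 0.15, "tz": 3, "rx": 0, "ry": 0, "rz": 0}, {"tx": 0.15, "ty": 0.15, "tz": 6, "rx": 0, "ry": 0, "rz": 0}, {"tx": 0.15, "ty": 0.15, "tz": 9, "rx": 0, "ry": 0, "rz": 0}, {"tx": 0.15, "ty": 0.15, "tz": 12, "rx": 0, "ry": 0, "rz": 0}, {"tx": 0.15, "ty": 0.15, "tz": 13.5, "rx": 0, "ry": 0, "rz": 0}])

```text
time: 22.35
position: [0.6066, -0.179, 0.1617]
tool_rot: [0.988, -0.152, -0.002, -0.0]
ft_force: [-0.2, 0.6, -2.3]
grip_width: 0.0256
```

Run:
```python
from v import *
plan([.6077,-.1811,.1212],Rdown(-17.6))
```

```text
t=22.35 d cm [0.18 0.17 4.05] rv [-0.0003  0.0034  0.0024] | pos [ 0.6066 -0.179   0.1617] F [-0.2  0.6 -2.3] w 0.0256
```

Emit:
send_rows(deltas=[{"tx": 0.1, "ty": 0.1, "tz": 1, "rx": 0, "ry": 0, "rz": 0}, {"tx": 0.15, "ty": 0.15, "tz": 2, "rx": 0, "ry": 0, "rz": 0}, {"tx": 0.15, "ty": 0.15, "tz": 2.8, "rx": 0, "ry": 0, "rz": 0}, {"tx": 0.15, "ty": 0.15, "tz": 3.3, "rx": 0, "ry": 0, "rz": 0}, {"tx": 0.15, "ty": 0.15, "tz": 3.5, "rx": 0, "ry": 0, "rz": 0}])

```text
time: 22.77
position: [0.6103, -0.1835, 0.1299]
tool_rot: [0.988, -0.153, 0.001, 0.001]
ft_force: [0.7, -0.7, -0.9]
grip_width: 0.026
```

Emit:
send_rows(deltas=[{"tx": 0, "ty": 0, "tz": 0, "rx": 0, "ry": 0, "rz": 0}, {"tx": 0, "ty": 0, "tz": 0, "rx": 0, "ry": 0, "rz": 0}])

```text
time: 22.93
position: [0.6107, -0.1838, 0.1306]
tool_rot: [0.988, -0.153, 0.002, 0.001]
ft_force: [0.2, 0.1, -1.5]
grip_width: 0.0258
```

Run:
```python
from v import *
plan([.6077,-.1811,.1212],Rdown(-17.6))
```

```text
t=22.93 d cm [-0.37 -0.17  0.94] rv [ 0.0009 -0.004   0.0004] | pos [ 0.6107 -0.1838  0.1306] F [ 0.2  0.1 -1.5] w 0.0258
```

Emit:
send_rows(deltas=[{"tx": -0.2, "ty": -0.1, "tz": 0.2, "rx": 0, "ry": -0.004, "rz": 0}, {"tx": -0.35, "ty": -0.15, "tz": 0.4, "rx": 0, "ry": -0.004, "rz": 0}, {"tx": -0.35, "ty": -0.15, "tz": 0.6, "rx": 0, "ry": -0.004, "rz": 0}, {"tx": -0.35, "ty": -0.15, "tz": 0.75, "rx": 0, "ry": -0.004, "rz": 0}, {"tx": -0.35, "ty": -0.15, "tz": 0.8, "rx": 0, "ry": -0.004, "rz": 0}])

```text
time: 23.35
position: [0.6071, -0.1811, 0.1216]
tool_rot: [0.988, -0.153, -0.001, 0.0]
ft_force: [1.0, 0.1, -1.6]
grip_width: 0.0259
```

Emit:
send_rows(deltas=[{"tx": 0, "ty": 0, "tz": 0.05, "rx": 0, "ry": 0, "rz": 0}, {"tx": 0, "ty": 0, "tz": 0.1, "rx": 0, "ry": 0, "rz": 0}])

```text
time: 23.52
position: [0.6073, -0.1812, 0.1211]
tool_rot: [0.988, -0.153, -0.001, 0.0]
ft_force: [-1.8, 0.3, 2.1]
grip_width: 0.0261
```

Run:
```python
from v import *
plan([.6077,-.1811,.1212],Rdown(-17.6))
```

```text
t=23.52 d cm [ 0.03 -0.02 -0.01] rv [0.0007 0.0015 0.0003] | pos [ 0.6073 -0.1812  0.1211] F [-1.8  0.3  2.1] w 0.0261
```

The collar is seated on the stand (z force +2 N, same height as at pickup). Opening and rising.

Emit:
send_rows(deltas=[{"tx": 0, "ty": 0, "tz": 0, "rx": 0, "ry": 0, "rz": 0}, {"tx": 0, "ty": 0, "tz": 0, "rx": 0, "ry": 0, "rz": 0}, {"tx": 0, "ty": 0, "tz": 0, "rx": 0, "ry": 0, "rz": 0}, {"tx": 0, "ty": 0, "tz": 0, "rx": 0, "ry": 0, "rz": 0}, {"tx": 0, "ty": 0, "tz": 0, "rx": 0, "ry": 0, "rz": 0}], claw=6.5)

```text
time: 23.93
position: [0.6074, -0.1813, 0.121]
tool_rot: [0.988, -0.153, -0.001, 0.0]
ft_force: [0.7, 0.7, -0.0]
grip_width: 0.0509
```

Emit:
send_rows(deltas=[{"tx": 0, "ty": 0, "tz": -1.5, "rx": 0, "ry": 0, "rz": 0}, {"tx": 0, "ty": 0, "tz": -4.5, "rx": 0, "ry": 0, "rz": 0}, {"tx": 0, "ty": 0, "tz": -8, "rx": 0, "ry": 0, "rz": 0}, {"tx": 0, "ty": 0, "tz": -12, "rx": 0, "ry": 0, "rz": 0}, {"tx": 0, "ty": 0, "tz": -15, "rx": 0, "ry": 0, "rz": 0}])

```text
time: 24.35
position: [0.6082, -0.1814, 0.274]
tool_rot: [0.988, -0.153, 0.001, 0.001]
ft_force: [0.7, 0.3, 0.8]
grip_width: 0.065
```

Emit:
send_rows(deltas=[{"tx": -4, "ty": 0, "tz": 0, "rx": 0, "ry": 0, "rz": 0}, {"tx": -8, "ty": 0, "tz": 0, "rx": 0, "ry": 0, "rz": 0}, {"tx": -12, "ty": 0, "tz": 0, "rx": 0, "ry": 0, "rz": 0}, {"tx": -15, "ty": 0, "tz": 0, "rx": 0, "ry": 0, "rz": 0}, {"tx": -15, "ty": 0, "tz": 0, "rx": 0, "ry": 0, "rz": 0}])

```text
time: 24.77
position: [0.4575, -0.1321, 0.2705]
tool_rot: [0.988, -0.153, -0.005, -0.001]
ft_force: [-0.3, 0.2, -0.7]
grip_width: 0.065
```

Run:
```python
from v import *
vy()
c=cam('top');P,uv=cloud(c);save(c,'top9.png')
def rect(m,n):
    r=cv2.minAreaRect((P[m][:,:2]*1000).astype(np.float32)); print(n,m.sum(),np.round(r[0],1),np.round(r[1],1),round(r[2],2), np.median(P[m],0).round(4))
reg=(P[:,0]>.5)&(P[:,0]<.7)&(P[:,1]>.03)&(P[:,1]<.16)
rect(reg&(P[:,2]>.140)&(P[:,2]<.17),'lug')
s=(abs(P[:,0]-.606)<.035)&(abs(P[:,1]+.183)<.035)
rect(s&(P[:,2]>.15)&(P[:,2]<.19),'handle')
im=cv2.cvtColor(c['color'],cv2.COLOR_RGB2BGR)[130:230,220:410]
cv2.imwrite('pics/topcrop9.png',cv2.resize(im,None,fx=4,fy=4,interpolation=cv2.INTER_CUBIC))
s=cam('scene'); save(s,'s9.png')
```

```text
t 24.77 pos [ 0.4575 -0.1321  0.2705] vise xy -0.0933 -0.2675 F along y 0.2 x -0.3 w 0.06504621248480937
lug 123 [602.7 106.3] [23.7 44.6] 81.08 [0.6014 0.1054 0.1576]
handle 90 [ 605.9 -183.9] [26.2 26.2] 72.46 [ 0.6043 -0.1819  0.1767]
```

View pics/s9.png

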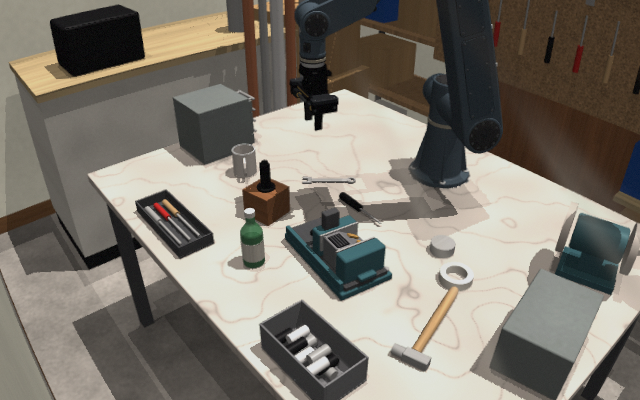

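View pics/topcrop9.png

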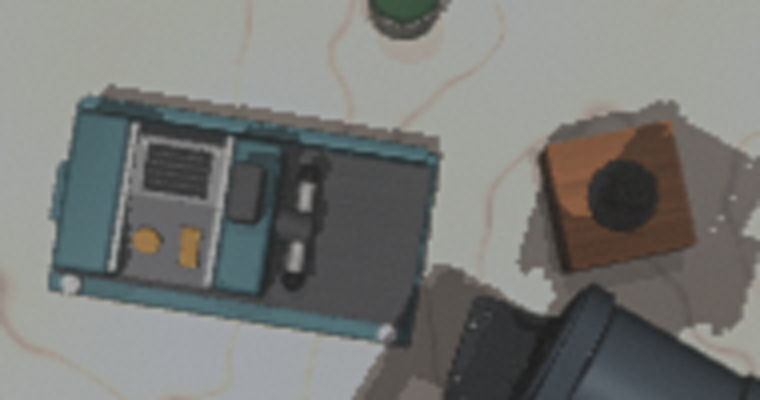

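The probe stands upright at its old place, the unit is still gripped (lug unchanged at (602.7,106.3) mm), the bystanders are untouched and the arm is clear. Handing in.

Emit:
send_rows(deltas=[{"tx": 0, "ty": 0, "tz": 0, "rx": 0, "ry": 0, "rz": 0}, {"tx": 0, "ty": 0, "tz": 0, "rx": 0, "ry": 0, "rz": 0}])

```text
time: 25.03
position: [0.4661, -0.1367, 0.2714]
tool_rot: [0.988, -0.153, 0.0, 0.001]
ft_force: [1.6, -0.1, 0.1]
grip_width: 0.0646
```

```bash
python3 -c "
from rig import robot
print(robot.get_obs()['time']); print(robot.hand_in())"
```

```text
25.0333
the job is handed in; nothing more can be done
None
```

The job is done and handed in at 25.0 s, with the robot touching nothing; no verdict was reported.

- **Vise:** I slid the jaw in until it stopped and the force on the tool rose to 23 N. The pictures show the unit square between both jaws with no visible gap. The lug sat in the same place before the touches and at the end, to within 0.3 mm.
- **Touches:** The probe touched the round contact first (about 16 N) and then the bar (about 9 N). It was about 0.3° off square by the arm's own pose reading.
- **Probe:** It is back upright in its stand, at the same gripper height as at pickup and within about 1 mm of its first position in the top view.
- **Other things:** Nothing else on the bench looks moved in the final pictures.

**What disagreed:**
- The top and wrist cameras differed by 2–4 mm. I used the wrist camera for the contact positions; the touch heights and the scene view agreed with it.
- My first fit of the vise's middle was about 11 mm off along its length. The jaw therefore travelled further than I first worked out, and I stopped it by force rather than by position.
- The jaw probably moved back about 3 mm when the fingers first closed on the lug.

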